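Empty the cedar balls into the bowl and give the cup back to the pen

TASK

Pick up the steel cup, pour all six cedar balls out of it into the wooden bowl, then stand the empty cup upright and fully on the cork coaster. After that, take the green pen out of the phone rest and stand it in the cup. Leave the hanger, the torch and the tin where they are.

Things in the scene. Friction and masses are not known exactly. Their poses are not given: they have to be found in the camera images.
- cup_mid (a point): centre (half-way up, 50 mm above its underside) of a plain round open steel cup, 100 mm tall, 60 mm outside diameter at the foot widening evenly to 68 mm at the rim (64 mm half-way up), wall 3 mm, floor 5 mm thick, about 0.16 kg plus the balls; z axis points from foot to mouth. No handle. It starts upright on the table, left or right of the bowl, with the six balls inside, which fill about its lower 55 mm
- ball0_center (a point): centre of cedar ball 1 of 6: plain wooden ball, 25 mm diameter, 11 g, starts in the cup. Smooth, rolls and slides freely; all six are alike
- ball1_center (a point): centre of cedar ball 2 of 6: plain wooden ball, 25 mm diameter, 11 g, starts in the cup. Smooth, rolls and slides freely; all six are alike
- ball2_center (a point): centre of cedar ball 3 of 6: plain wooden ball, 25 mm diameter, 11 g, starts in the cup. Smooth, rolls and slides freely; all six are alike
- ball3_center (a point): centre of cedar ball 4 of 6: plain wooden ball, 25 mm diameter, 11 g, starts in the cup. Smooth, rolls and slides freely; all six are alike
- ball4_center (a point): centre of cedar ball 5 of 6: plain wooden ball, 25 mm diameter, 11 g, starts in the cup. Smooth, rolls and slides freely; all six are alike
- ball5_center (a point): centre of cedar ball 6 of 6: plain wooden ball, 25 mm diameter, 11 g, starts in the cup. Smooth, rolls and slides freely; all six are alike
- bowl_rim (a point): centre of the mouth of the round dark wooden bowl, 180 mm outside diameter at the rim, 65 mm tall, so this point is 65 mm above its underside; wall 6 mm; loose, 0.45 kg; z up. It starts in the middle ahead of the robot
- coaster_top (a point): centre of the upper face of the round cork coaster, 120 mm diameter, 5 mm thick, fixed flat to the table, on the other side of the bowl from the cup's starting place
- pen_mid (a point): centre (half-way along) of the green plastic pen, 140 mm long, 12 to 13 mm thick, 20 g, with a 2 mm clip at one side of its cap; z axis along the pen towards the cap end, which is up at the start. It stands in a 32 mm deep, 14.5 mm wide hole at one end of the phone rest with 108 mm of it showing, and may lean by up to 5 degrees
- rest: pale wooden phone rest, fixed, behind the bowl as the robot sees it; origin under it at table height. Its base reaches from -45 to +45 mm in its own x and -80 to +20 mm in its own y, 16 mm thick (30 mm at a low ledge along its front); its leaning back plate spans y from -73 to +13 mm and rises to 116 mm, at x from about 0 to +40 mm. The pen's block is 40 x 40 x 40 mm, centred at x -20, y +40 mm, with the hole mouth 40 mm above the table; x points away from the robot at yaw 0
- hanger: white plastic hanger folded flat, lying on the table; the frame is 210 mm by 50 mm, 12 mm high at most, with a wire hook beside it reaching 80 mm from the origin; origin on the table at the middle of its long side. Not to be moved
- torch: aluminium hand torch lying on the table, 140 mm long along its x, 40 mm thick; origin on the table under its middle. Not to be moved
- tin: flat round closed aluminium tin, 66 mm diameter, 22 mm high, origin at the centre of its underside. Not to be moved
Things that resemble listed ones, but are neither listed nor needed, are in the scene too. Of the things like the part that bears cup_mid, leave any that is purple; of the rest the larger one is meant.

How it is judged:
By the outcome, as a careful person would: the job done as asked, in the order asked, and still so for the second after the job is handed in, with the robot touching nothing.
It also fails if it takes over 64 s, if anything falls off the work surface, if the arm or the gripper's body presses on something with over 40 N, if the wrist force passes 120 N, or if a joint passes its speed limit or range.

ROBOT

A 7-joint arm with a two-finger parallel gripper is mounted at the origin on the work surface. World frame = base frame: x ahead of the robot, y to its left, z up, the work surface at z = 0. Lengths are in m, angles in rad, forces in N, time in s.
With the tool pointing down it reaches from about 0.4 to 0.925 m from the base axis. Payload 5.6 kg.
Tool frame: the origin (TCP) lies at the very end of the fingers, on their centre line; the grasp point (between the pads) lies ctrl.grip_depth behind it (ctrl.grip_depth is the distance from the TCP to the grasp point, in m); z points along the fingers, y is the direction in which the jaws open and shut (so a half turn about z gives the same grasp; the last joint's range is limited). The gripper opens to 85 mm and grips with 20 to 120 N. Pads are 22 mm wide; open, the fingers measure 114 mm over their backs; the gripper's body (76 mm by 85 mm) begins 54 mm behind the grasp point. The pads swing forward as they close: fully open they stand 13 mm farther back than shut.
Start: joints at [1.178, 0.468, -0.012, 1.603, 0.006, 1.071, -0.056], TCP at [0.223, -0.611, 0.199] pointing down, gripper open.
Joint ranges: [-2.53, 2.53], [-0.31, 2.02], [-1.57, 1.55], [0.28, 2.44], [-1.29, 4.43], [0.15, 1.84], [-2.92, 2.92]. Speed limits (rad/s): [2.57, 2.57, 3.14, 3.14, 3.14, 3.14, 3.14].

INTERFACE

Orientations are given as a 3x3 rotation matrix whose columns are the frame's x, y, z axes.
In Python, from station import ctrl gives the robot as it stands.
- The arm moves only by the shell command python3 -m jog 'ROWS' [FORCE]. ROWS is JSON, a list of rows, each a list of 7 numbers: the opening, from 0 (shut) to 1 (fully open), then the shift along the tool's x, y, z in cm, then the turn, a rotation vector about the tool's x, y, z in degrees. A call has 1 to 8 rows; each row shifts and turns the commanded pose from where the row before left it, along the tool's axes as they then stand; what a row does not reach is not made up. A row lasts 1/10 s, in which the tool goes at most 50 mm and 8.59 degrees, less where a joint would pass 70% of its speed; a pose out of reach is approached as far as the arm can. A call with a gripper value outside its range is refused whole. The fingers move at their own pace and stop on an object; FORCE is the grip in N (left out, the last holds). Time passes only in rows, so rows that do not move let the fingers close. It gives the time, the measured TCP pose, the force and the opening at its end, in the units of the state.
- ctrl.get_state(): the state, without advancing time (a new reading comes with each control period).
- ctrl.grab_frame(name): name is "scene" or "top"; returns the picture (480x640x3 uint8, red, green, blue); there is no depth.
- ctrl.camera_params(name): a dict with "mtx" (3x3 intrinsics, pixels), "R" (3x3) and "t" (3): a world point X has camera coordinates R X + t. Camera axes: x right, y down, z forward; pixel columns grow to the right and rows downward; lengths in m; the calibration is good to about 2 mm. A picture is of the moment at which its call begins. camera_params takes no time and is no camera call.
- ctrl.job_done(): hands the job in, once; it reports no verdict.
The state is a dict: "t": time; "joint_pos": joint angles; "joint_velocities": joint speeds; "joint_efforts": joint torques, N m; "ee_pos": TCP position; "orientation": TCP orientation; "force": force on the tool from outside, world axes, zero at the start; "moment": the same for the moment, N m; "width": opening from 0.0 (shut) to 1.0 (fully open).
Only numpy, scipy, OpenCV 4.12 (cv2) and the standard library are available. Lean on these libraries where they do the work, as an engineer would, in place of code of your own. Each camera call takes 0.05 s, during which the arm holds its last target.

## Working session

There is one attempt and no reset: what is moved stays moved. The work goes in short steps, Python scripts to look and compute and a shell command to move; the robot and the scene stay as the last step left them, time stands still between calls to the robot, and variables do not carry over. Pictures are saved under pics/ and viewed, and the job is handed in when it is done.

```bash
ls; mkdir -p pics; cat > h.py <<'E'
import numpy as np, cv2
from station import ctrl
def snap(name,fn):
    im=ctrl.grab_frame(name); cv2.imwrite('pics/'+fn,im[:,:,::-1]); return im
def ray(name,u,v):
    p=ctrl.camera_params(name);K=np.array(p['mtx']);R=np.array(p['R']);t=np.array(p['t'])
    d=R.T@np.linalg.solve(K,[u,v,1.]);return -R.T@t,d/np.linalg.norm(d)
def onz(name,u,v,z):
    c,d=ray(name,u,v);return c+d*(z-c[2])/d[2]
def proj(name,X):
    p=ctrl.camera_params(name);q=np.array(p['R'])@np.array(X)+np.array(p['t']);q=np.array(p['mtx'])@q;return q[:2]/q[2]
def tri(a,b):
    (c1,d1),(c2,d2)=ray(*a),ray(*b)
    s=np.linalg.lstsq(np.array([d1,-d2]).T,c2-c1,rcond=None)[0]
    p,q=c1+s[0]*d1,c2+s[1]*d2
    return (p+q)/2,np.linalg.norm(p-q)
E
python3 - <<'E'
from h import *
np.set_printoptions(precision=4,suppress=True)
for n in('scene','top'):
    snap(n,n+'0.png');c,d=ray(n,320,240);print(n,c,d,ctrl.camera_params(n))
s=ctrl.get_state();print(s,ctrl.grip_depth)
E
```

```text
pics
scene [ 1.2239 -0.4677  0.8547] [-0.612   0.4071 -0.678 ] {'mtx': array([[582.7486,   0.    , 319.5139],
       [  0.    , 582.7486, 249.1062],
       [  0.    ,   0.    ,   1.    ]]), 'R': array([[ 0.5397,  0.8417,  0.017 ],
       [ 0.587 , -0.3619, -0.7242],
       [-0.6034,  0.4008, -0.6894]]), 't': array([-0.2814, -0.2687,  1.5151])}
top [0.247  0.0171 1.3285] [ 0.2225 -0.0249 -0.9746] {'mtx': array([[550.9537,   0.    , 316.5345],
       [  0.    , 550.9537, 241.8858],
       [  0.    ,   0.    ,   1.    ]]), 'R': array([[-0.0849, -0.9964, -0.0004],
       [-0.9719,  0.0829, -0.2204],
       [ 0.2197, -0.0184, -0.9754]]), 't': array([0.0384, 0.5315, 1.2419])}
{'t': 0.1, 'joint_pos': array([ 1.178 ,  0.4683, -0.0116,  1.6035,  0.006 ,  1.0714, -0.0563]), 'joint_velocities': array([-0.0006, -0.0024, -0.0008, -0.0009,  0.0005, -0.0002,  0.0002]), 'joint_efforts': array([  0.0007, -53.352 ,   0.0214, -25.1967,   0.0114,   0.0043,
        -0.    ]), 'ee_pos': array([ 0.2225, -0.6102,  0.1981]), 'orientation': array([[ 0.9395,  0.3426, -0.0007],
       [ 0.3426, -0.9395,  0.0015],
       [-0.0001, -0.0016, -1.    ]]), 'force': array([-0.2345,  0.3829, -0.726 ]), 'moment': array([0.0187, 0.0235, 0.0312]), 'width': 0.9989156152602667} 0.0187
```

View pics/scene0.png

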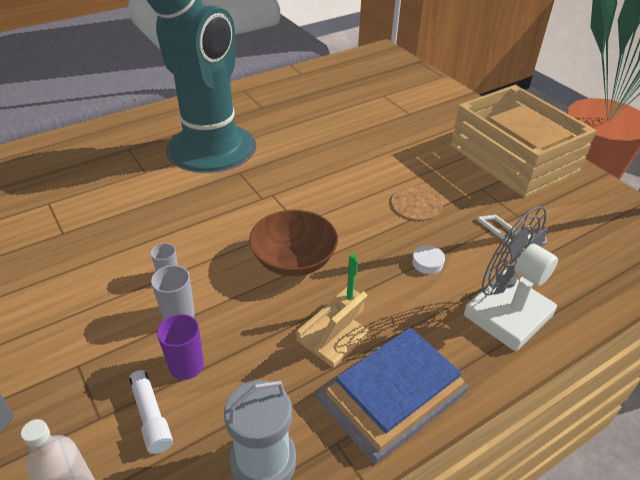

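View pics/top0.png

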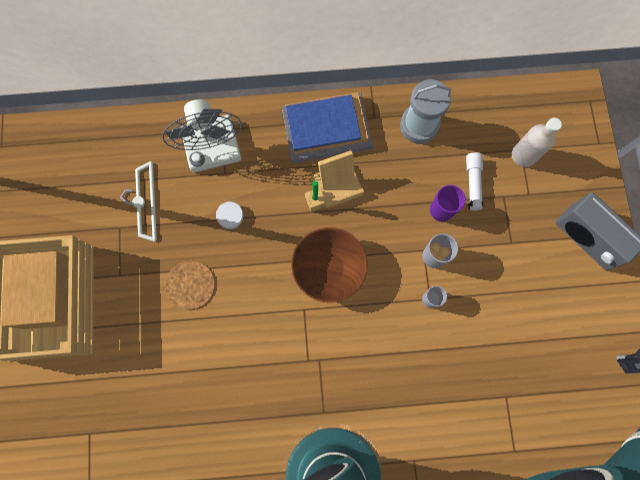

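The scene view shows the steel cup at about (173,292), between the purple cup at (182,347) and the small cup at (164,260). The bowl is at (293,242), the coaster at (417,204) and the pen at (351,275). In the top view the cup is at (440,250), the bowl at (330,265), the coaster at (190,285) and the pen at (316,189). I'll enlarge these to measure them.

```bash
python3 - <<'E'
import cv2
s=cv2.imread('pics/scene0.png');t=cv2.imread('pics/top0.png')
def c(im,x,y,w,h,f,fn):cv2.imwrite('pics/'+fn,cv2.resize(im[y:y+h,x:x+w],None,fx=f,fy=f,interpolation=cv2.INTER_CUBIC))
a=cv2.resize(s[235:335,140:220],None,fx=5,fy=5,interpolation=cv2.INTER_CUBIC)
b=cv2.resize(t[215:315,410:490],None,fx=5,fy=5,interpolation=cv2.INTER_CUBIC)
cv2.imwrite('pics/cupz.png',cv2.hconcat([a,b]))
a=cv2.resize(s[245:375,290:370],None,fx=4,fy=4,interpolation=cv2.INTER_CUBIC)
b=cv2.resize(t[140:270,290:390],None,fx=4,fy=4,interpolation=cv2.INTER_CUBIC)
cv2.imwrite('pics/penz.png',cv2.hconcat([a,b]))
E
```

```text
(no output)
```

View pics/cupz.png

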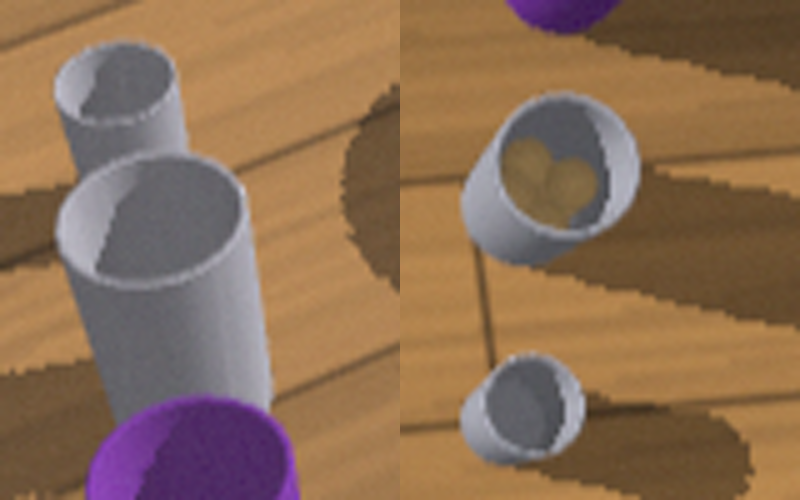

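View pics/penz.png

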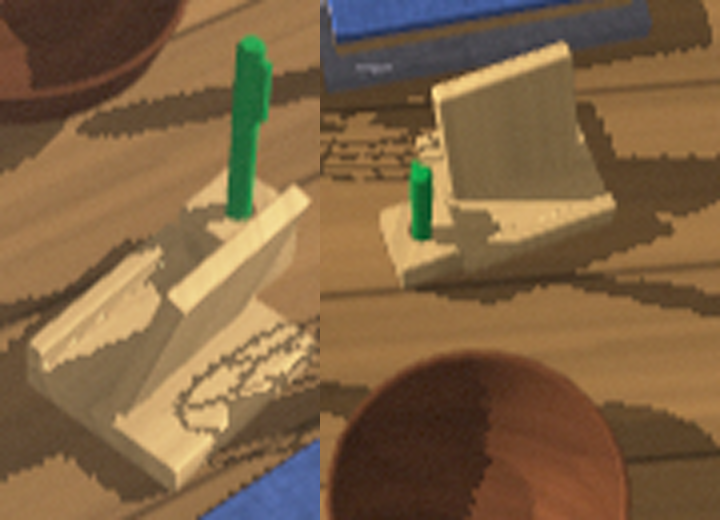

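```bash
python3 - <<'E'
from h import *
np.set_printoptions(precision=4,suppress=True)
print('cup rim',tri(('scene',170.4,279),('top',444,248)))
print('cup rim @0.1',onz('scene',170.4,279,.1),onz('top',444,248,.1))
for z in (.1,): # rim width
    for a,b in (((500,165),(640,165)),):
        A=onz('top',410+(a[0]-400)/5,215+a[1]/5,z);B=onz('top',410+(b[0]-400)/5,215+b[1]/5,z);print('rim dia',np.linalg.norm(A-B))
        A=onz('top',410+33/1,215+93/5,z);B=onz('top',410+33,215+238/5,z);print(np.linalg.norm(A-B))
print('pen top',tri(('scene',352.5,256),('top',315,182.2)))
print('pen hole',tri(('scene',350,298.5),('top',315.4,199)))
# masks
t=cv2.imread('pics/top0.png');s=cv2.imread('pics/scene0.png')
import itertools
print('bowl hsv',cv2.cvtColor(t,cv2.COLOR_BGR2HSV)[265,[300,330,355]],cv2.cvtColor(t,cv2.COLOR_BGR2HSV)[230,[400,450]], 'coast',cv2.cvtColor(t,cv2.COLOR_BGR2HSV)[285,[180,190,200]])
for n,im in(('top',t),('scene',s)):
    h=cv2.cvtColor(im,cv2.COLOR_BGR2HSV)
    m=cv2.inRange(h,(35,120,40),(80,255,255));cnt=max(cv2.findContours(m,0,2)[0],key=cv2.contourArea);print(n,'pen',cv2.minAreaRect(cnt))
    m=cv2.inRange(h,(0,110,30),(10,255,200));m=cv2.morphologyEx(m,cv2.MORPH_OPEN,np.ones((3,3)))
    for c in sorted(cv2.findContours(m,0,2)[0],key=cv2.contourArea)[-2:]:
        print(n,'bowl',cv2.contourArea(c),cv2.boundingRect(c),cv2.fitEllipse(c))
E
python3 - <<'E'
import cv2
s=cv2.imread('pics/scene0.png');t=cv2.imread('pics/top0.png')
a=cv2.resize(t[225:305,285:385],None,fx=4,fy=4);b=cv2.resize(t[250:330,155:255],None,fx=4,fy=4)
c=cv2.resize(s[200:280,245:345],None,fx=4,fy=4);d=cv2.resize(s[165:245,370:470],None,fx=4,fy=4)
cv2.imwrite('pics/bz.png',cv2.vconcat([cv2.hconcat([a,b])[:300],cv2.hconcat([c,d])[:300]]))
E
```

```text
cup rim (array([ 0.4856, -0.2949,  0.0964]), np.float64(0.0008841954716122532))
cup rim @0.1 [ 0.4893 -0.2954  0.1   ] [ 0.4847 -0.2944  0.1   ]
rim dia 0.06383809471279779
0.06770466176118556
pen top (array([ 0.6498, -0.0149,  0.1469]), np.float64(0.003526180668031349))
pen hole (array([ 0.6471, -0.0134,  0.0316]), np.float64(0.0007028243211212661))
bowl hsv [[ 13 166  69]
 [ 11 159 114]
 [ 11 169 143]] [[ 16 143 160]
 [ 16 149 163]] coast [[ 15 132 166]
 [ 15 135 178]
 [ 14 133 172]]
top pen ((314.5, 189.5), (19.0, 5.0), 90.0)Traceback (most recent call last):
  File "<stdin>", line 20, in <module>
cv2.error: OpenCV(4.12.0) /io/opencv/modules/imgproc/src/shapedescr.cpp:361: error: (-201:Incorrect size of input array) There should be at least 5 points to fit the ellipse in function 'fitEllipseNoDirect'
```

View pics/bz.png

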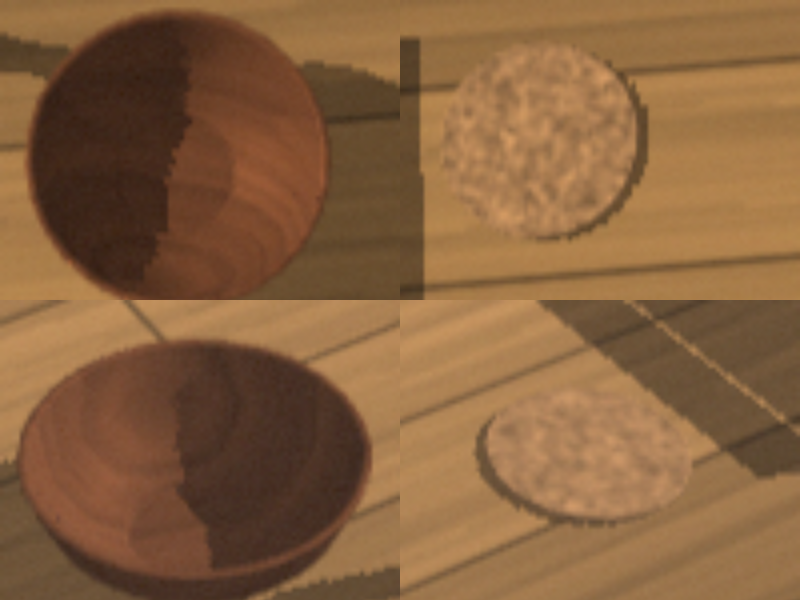

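The enlargements give these centres. In the top view the bowl rim is at (329.7,264.5) and the coaster at (190,285). In the scene view they are at (294,240) and (417,204). The top view also shows wooden balls inside the middle cup.

```bash
python3 - <<'E'
from h import *
np.set_printoptions(precision=4,suppress=True)
o=-.38
print('cup rim',tri(('scene',170.4+o,279+o),('top',444+o,248+o)))
print('cup rim @0.1',onz('scene',170.4+o,279+o,.1),onz('top',444+o,248+o,.1))
print('bowl',tri(('scene',294+o,240+o),('top',329.75+o,264.5+o)),onz('top',329.75+o,264.5+o,.065),onz('scene',294+o,240+o,.065))
print('coaster',tri(('scene',417.1+o,203.75+o),('top',190+o,285.25+o)),onz('top',190+o,285.25+o,.005),onz('scene',417.1+o,203.75+o,.005))
print('bowl dia',np.linalg.norm(onz('top',285+30/4,264,.065)-onz('top',285+328/4,264,.065)),'coaster',np.linalg.norm(onz('top',155+43/4,285,.005)-onz('top',155+237/4,285,.005)))
# pen axis: scene plane + top plane intersection using two rays each
def plane(n,a,b):
    c,d1=ray(n,*a);_,d2=ray(n,*b);k=np.cross(d1,d2);return k/np.linalg.norm(k),c
P1=plane('scene',(352.5+o,256+o),(350+o,298.5+o));P2=plane('top',(315+o,182+o),(315.4+o,199+o))
d=np.cross(P1[0],P2[0]);d/=np.linalg.norm(d);d*=np.sign(d[2])
A=np.array([P1[0],P2[0],[0,0,1]])
for z in(.04,.094,.11,.148):print('pen',z,np.linalg.solve(A,[P1[0]@P1[1],P2[0]@P2[1],z]))
print(d)
print('pentop',tri(('scene',352.5+o,256+o),('top',315+o,182+o)),'hole',onz('scene',350+o,298.5+o,.04),onz('top',315.4+o,199+o,.04))
print('small cup',onz('top',410+(522-400)/5,215+405/5,.075),onz('scene',140+115/5,235+83/5,.075),tri(('scene',163,251.6),('top',434.4,296)))
print('purple',onz('top',448,203,.1))
E
```

```text
cup rim (array([ 0.486 , -0.2947,  0.0976]), np.float64(0.0008138289302768541))
cup rim @0.1 [ 0.4881 -0.2956  0.1   ] [ 0.4857 -0.2937  0.1   ]
bowl (array([ 0.4767, -0.0332,  0.0585]), np.float64(0.0021754049593579105)) [ 0.4761 -0.032   0.065 ] [ 0.4824 -0.0378  0.065 ]
coaster (array([ 0.4649,  0.3071, -0.0002]), np.float64(0.0029551439791618006)) [0.4648 0.3073 0.005 ] [0.469  0.3009 0.005 ]
bowl dia 0.1735844825036874 coaster 0.11739066022817961
pen 0.04 [ 0.6452 -0.0127  0.04  ]
pen 0.094 [ 0.6436 -0.0124  0.094 ]
pen 0.11 [ 0.6432 -0.0123  0.11  ]
pen 0.148 [ 0.642  -0.0121  0.148 ]
[-0.0296  0.0058  0.9995]
pentop (array([ 0.6503, -0.015 ,  0.1483]), np.float64(0.005439146355609019)) hole [ 0.6519 -0.0178  0.04  ] [ 0.6453 -0.0127  0.04  ]
small cup [ 0.3803 -0.2638  0.075 ] [ 0.3896 -0.2739  0.075 ] (array([ 0.3803, -0.2688,  0.0649]), np.float64(0.005896431916841543))
purple [ 0.59   -0.3182  0.1   ]
```

```bash
cat >> h.py <<'E'
from scipy.spatial.transform import Rotation as Rn, Slerp
np.set_printoptions(precision=4,suppress=True)
def Raz(az,pitch,sgn=1,roll=0):
    """tool z at azimuth az, pitched down; jaws horizontal; sgn=+1: tool x down; roll about tool z (deg)"""
    a,p=np.radians(az),np.radians(pitch)
    z=np.array([np.cos(p)*np.cos(a),np.cos(p)*np.sin(a),-np.sin(p)])
    y=sgn*np.array([-np.sin(a),np.cos(a),0]); x=np.cross(y,z)
    return np.array([x,y,z]).T@Rn.from_euler('z',roll,degrees=True).as_matrix()
def plan(tcp,R,op=None,nmin=1,start=None,dp=2):
    s=ctrl.get_state(); p0,R0=(s['ee_pos'],s['orientation']) if start is None else start
    r0=Rn.from_matrix(R0);rv=(r0.inv()*Rn.from_matrix(R)).as_rotvec()
    d=np.linalg.norm(np.array(tcp)-p0);ang=np.degrees(np.linalg.norm(rv))
    n=max(nmin,int(np.ceil(max(d/.047,ang/8.4))))
    print('dist',d,'ang',ang,'n',n)
    for i in range(n):
        Ri=r0*Rn.from_rotvec(rv*i/n)
        q=Ri.as_matrix().T@(np.array(tcp)-p0)/n*100
        print([op if op is not None else round(s['width'],2)]+[round(float(v),dp) for v in q]+[round(float(v),1) for v in np.degrees(rv/n)])
def st():
    s=ctrl.get_state();print('t',s['t'],'p',s['ee_pos'],'F',s['force'],'w',s['width']);print('q',s['joint_pos']);print(s['orientation'])
E
python3 - <<'E'
from h import *
for s in(1,-1):
    plan([.44,-.13,.25],Raz(-75,25,s),1)
E
```

```text
dist 0.5296598253193532 ang 103.1140785608658 n 13
[1, 2.84, -2.9, -0.39, -3.7, -4.0, -5.8]
[1, 3.07, -2.56, -0.78, -3.7, -4.0, -5.8]
[1, 3.24, -2.18, -1.15, -3.7, -4.0, -5.8]
[1, 3.35, -1.76, -1.51, -3.7, -4.0, -5.8]
[1, 3.39, -1.32, -1.85, -3.7, -4.0, -5.8]
[1, 3.35, -0.85, -2.15, -3.7, -4.0, -5.8]
[1, 3.25, -0.37, -2.42, -3.7, -4.0, -5.8]
[1, 3.09, 0.11, -2.65, -3.7, -4.0, -5.8]
[1, 2.86, 0.59, -2.84, -3.7, -4.0, -5.8]
[1, 2.57, 1.05, -2.98, -3.7, -4.0, -5.8]
[1, 2.23, 1.49, -3.07, -3.7, -4.0, -5.8]
[1, 1.85, 1.89, -3.1, -3.7, -4.0, -5.8]
[1, 1.42, 2.26, -3.08, -3.7, -4.0, -5.8]
dist 0.5296598253193532 ang 110.60502609707447 n 14
[1, 2.63, -2.69, -0.37, -3.8, 3.5, 6.0]
[1, 2.36, -2.93, -0.4, -3.8, 3.5, 6.0]
[1, 2.08, -3.13, -0.47, -3.8, 3.5, 6.0]
[1, 1.77, -3.3, -0.56, -3.8, 3.5, 6.0]
[1, 1.46, -3.42, -0.69, -3.8, 3.5, 6.0]
[1, 1.14, -3.51, -0.84, -3.8, 3.5, 6.0]
[1, 0.83, -3.55, -1.02, -3.8, 3.5, 6.0]
[1, 0.53, -3.55, -1.21, -3.8, 3.5, 6.0]
[1, 0.24, -3.5, -1.42, -3.8, 3.5, 6.0]
[1, -0.03, -3.41, -1.64, -3.8, 3.5, 6.0]
[1, -0.27, -3.27, -1.88, -3.8, 3.5, 6.0]
[1, -0.48, -3.1, -2.11, -3.8, 3.5, 6.0]
[1, -0.66, -2.89, -2.35, -3.8, 3.5, 6.0]
[1, -0.79, -2.66, -2.58, -3.8, 3.5, 6.0]
```

```bash
python3 -m jog '[[1,2.8,-2.9,-0.4,-3.7,-4,-5.8],[1,3.1,-2.6,-0.8,-3.7,-4,-5.8],[1,3.2,-2.2,-1.1,-3.7,-4,-5.8],[1,3.3,-1.8,-1.5,-3.7,-4,-5.8],[1,3.4,-1.3,-1.9,-3.7,-4,-5.8],[1,3.3,-0.8,-2.2,-3.7,-4,-5.8]]' 60; python3 -c "
from h import *
st()"
```

```text
t: 0.7
ee_pos: [0.3227, -0.3872, 0.2243]
orientation: [[0.536, 0.84, -0.083], [0.69, -0.493, -0.53], [-0.486, 0.227, -0.844]]
force: [0.3, 0.4, -0.2]
width: 0.997
t 0.7 p [ 0.3227 -0.3872  0.2243] F [ 0.2924  0.3781 -0.1982] w 0.9971778828090314
q [ 0.5926  0.0994 -0.1562  2.1833  0.7774  0.8521 -0.678 ]
[[ 0.5361  0.84   -0.0831]
 [ 0.6903 -0.4929 -0.5297]
 [-0.4859  0.2266 -0.8441]]
```

```bash
python3 -m jog '[[1,3.25,-0.4,-2.4,-3.7,-4,-5.8],[1,3.1,0.1,-2.6,-3.7,-4,-5.8],[1,2.9,0.6,-2.8,-3.7,-4,-5.8],[1,2.6,1,-3,-3.7,-4,-5.8],[1,2.2,1.5,-3.1,-3.7,-4,-5.8],[1,1.8,1.9,-3.1,-3.7,-4,-5.8],[1,1.4,2.3,-3.1,-3.7,-4,-5.8]]'; python3 -c "
from h import *
st()
plan([.463,-.207,.11],Raz(-75,25),1)
plan([.463,-.207,.11],Raz(-75,15),1)"
```

```text
t: 1.4
ee_pos: [0.4377, -0.1274, 0.2514]
orientation: [[-0.115, 0.962, 0.247], [0.404, 0.272, -0.873], [-0.908, -0.001, -0.42]]
force: [1.3, -0.9, 0.2]
width: 0.995
t 1.4 p [ 0.4377 -0.1274  0.2514] F [ 1.3098 -0.8658  0.1552] w 0.9951950169181907
q [-0.0556  0.3587 -0.5509  2.2844  1.1987  1.4952 -1.1007]
[[-0.1153  0.9622  0.2469]
 [ 0.4036  0.2725 -0.8734]
 [-0.9076 -0.001  -0.4197]]
dist 0.16425653413408633 ang 0.8345074503462717 n 4
[1, 2.33, 0.07, 3.38, 0.2, 0.0, 0.1]
[1, 2.33, 0.08, 3.38, 0.2, 0.0, 0.1]
[1, 2.33, 0.08, 3.38, 0.2, 0.0, 0.1]
[1, 2.33, 0.09, 3.38, 0.2, 0.0, 0.1]
dist 0.16425653413408633 ang 9.851053209238234 n 4
[1, 2.33, 0.07, 3.38, 0.2, -2.5, 0.1]
[1, 2.48, 0.08, 3.28, 0.2, -2.5, 0.1]
[1, 2.61, 0.08, 3.17, 0.2, -2.5, 0.1]
[1, 2.75, 0.09, 3.05, 0.2, -2.5, 0.1]
```

```bash
python3 -m jog '[[1,2.3,0.1,3.4,0.2,0,0.1],[1,2.3,0.1,3.4,0.2,0,0.1],[1,2.3,0.1,3.4,0.2,0,0.1],[1,2.3,0.1,3.4,0.2,0,0.1]]'; python3 -c "
from h import *
st()
snap('top','top1.png');snap('scene','scene1.png')
plan([.4914,-.311,.047],Raz(-75,25),1)
"
```

```text
t: 1.8
ee_pos: [0.4634, -0.2102, 0.1087]
orientation: [[-0.106, 0.967, 0.23], [0.409, 0.253, -0.877], [-0.906, 0.001, -0.423]]
force: [1.0, 0.2, 0.4]
width: 0.998
t 1.8 p [ 0.4634 -0.2102  0.1087] F [1.005  0.185  0.4373] w 0.9981040854296244
q [ 0.0146  0.6917 -0.3826  2.3045  1.5083  1.383  -1.3939]
[[-0.1061  0.9674  0.2301]
 [ 0.4091  0.2534 -0.8766]
 [-0.9063  0.0011 -0.4226]]
dist 0.11898586535806013 ang 0.7810195882041611 n 3
[1, 0.32, 0.2, 3.95, -0.3, -0.0, 0.1]
[1, 0.32, 0.19, 3.95, -0.3, -0.0, 0.1]
[1, 0.33, 0.17, 3.95, -0.3, -0.0, 0.1]
```

```bash
python3 -c "
import cv2
a=cv2.imread('pics/scene1.png')[180:380,90:350];b=cv2.imread('pics/top1.png')[160:360,280:540]
cv2.imwrite('pics/z1.png',cv2.resize(cv2.hconcat([a,b]),None,fx=1.5,fy=1.5))"
```

```text
(no output)
```

View pics/z1.png

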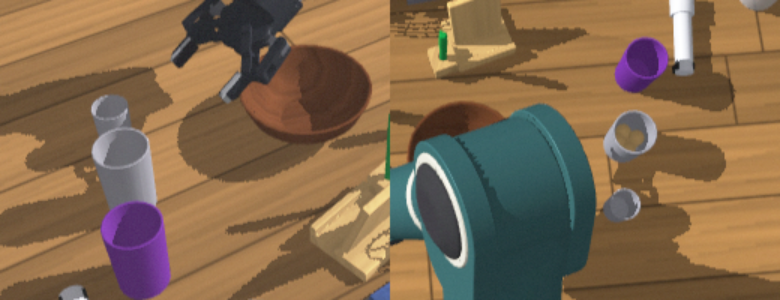

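The fingers stand open about 0.1 m from the cup and lined up with it. The wrist is clear of the bowl.

```bash
python3 -m jog '[[1,0.3,0.2,3,-0.3,0,0.1],[1,0.3,0.2,3,-0.3,0,0.1],[1,0.2,0.1,2.5,-0.2,0,0]]'; python3 -c "
from h import *
st()
snap('scene','scene2.png')
plan([.4914,-.311,.047],Raz(-75,25),1)
import cv2
a=cv2.imread('pics/scene2.png')[200:370,90:300]
cv2.imwrite('pics/z2.png',cv2.resize(a,None,fx=3,fy=3))"
```

```text
t: 2.2
ee_pos: [0.4878, -0.28, 0.0679]
orientation: [[-0.101, 0.964, 0.244], [0.409, 0.264, -0.873], [-0.907, 0.012, -0.422]]
force: [0.7, -0.2, 0.2]
width: 0.996
t 2.2 p [ 0.4878 -0.28    0.0679] F [ 0.6551 -0.2361  0.1761] w 0.9962723112289703
q [ 0.113   0.7827 -0.2809  2.2737  1.716   1.3126 -1.4396]
[[-0.1013  0.9644  0.2442]
 [ 0.4095  0.2641 -0.8732]
 [-0.9067  0.0115 -0.4217]]
dist 0.03433703778301594 ang 0.5899770847333019 n 1
[1, 0.66, -0.28, 3.36, 0.3, 0.2, -0.5]
```

View pics/z2.png

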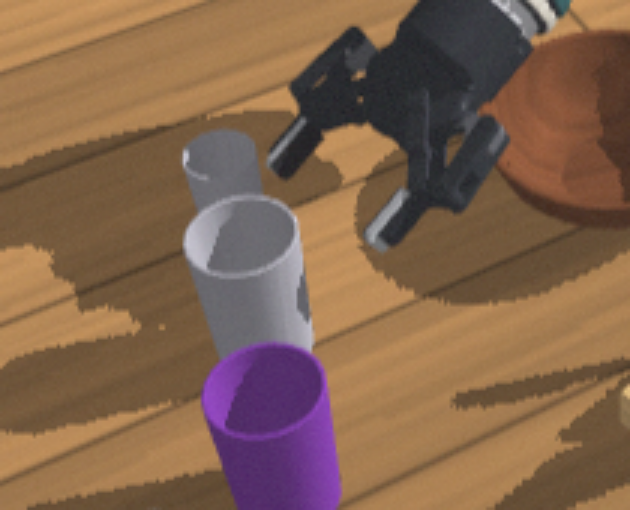

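```bash
python3 -c "
from h import *
st()
print(proj('scene',[.4878,-.28,.068]),onz('scene',202,267,.068), proj('scene',[.487,-.2945,.1]),proj('scene',[.463,-.21,.108]))
print(proj('scene',ctrl.get_state()['ee_pos']))"
```

```text
t 2.25 p [ 0.4867 -0.2836  0.0672] F [ 1.1206 -3.0747 -1.1607] w 1.0019122291116052
q [ 0.1162  0.7853 -0.2761  2.2725  1.7179  1.3118 -1.44  ]
[[-0.1003  0.9657  0.2394]
 [ 0.408   0.2594 -0.8754]
 [-0.9075  0.0099 -0.42  ]]
[180.8466 287.3664] [ 0.4601 -0.2257  0.068 ] [170.3611 278.0143] [207.8348 249.5657]
[178.831  288.0798]
```

```bash
python3 -c "
from h import *
print(proj('top',[.2225,-.61,.198]),proj('top',[.2225,-.61,.211]))
snap('scene','scene3.png');s=ctrl.get_state();p=s['ee_pos'];R=s['orientation']
im=cv2.imread('pics/scene3.png')
for y in(-.045,0,.045):
  for z in (0,-.013,-.08):
    q=proj('scene',p+R@[0,y,z]);cv2.circle(im,tuple(int(round(v)) for v in q),1,(0,0,255),-1)
cv2.imwrite('pics/z3.png',cv2.resize(im[200:370,90:300],None,fx=3,fy=3,interpolation=0))
t=cv2.imread('pics/top0.png')[320:400,560:640];cv2.imwrite('pics/z3b.png',cv2.resize(t,None,fx=5,fy=5))
st()"
```

```text
[628.2097 351.7058] [631.8128 351.5359]
t 2.3 p [ 0.4863 -0.282   0.0678] F [ 0.105  -0.1115 -0.1974] w 0.9978789643593777
q [ 0.1147  0.7837 -0.2789  2.2736  1.7141  1.3132 -1.4393]
[[-0.1006  0.9657  0.2394]
 [ 0.4084  0.2595 -0.8751]
 [-0.9072  0.0097 -0.4205]]
```

View pics/z3.png

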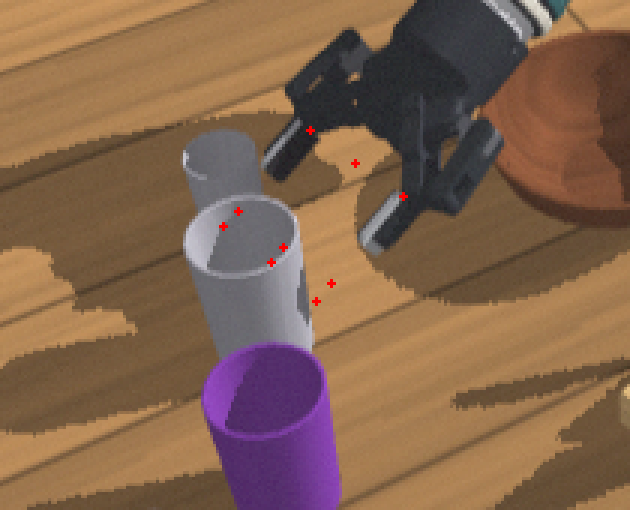

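View pics/z3b.png

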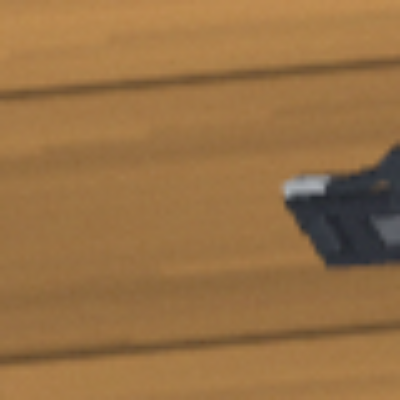

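```bash
python3 -c "
from h import *
p=np.array([ 0.2225, -0.6102,  0.1981]);R=np.array([[ 0.9395,  0.3426, -0.0007],[ 0.3426, -0.9395,  0.0015],[-0.0001, -0.0016, -1.    ]])
for z in(0,-.013,-.045,-.06):
  print(z,[proj('top',p+R@[x,-.0425,z]) for x in(-.011,.011)])
p=np.array([.4634,-.2102,.1087])
"
```

```text
0 [array([613.1398, 365.8932]), array([607.3489, 355.7128])]
-0.013 [array([616.597 , 365.8818]), array([610.7252, 355.5836])]
-0.045 [array([625.46  , 365.8526]), array([619.3791, 355.2522])]
-0.06 [array([629.797 , 365.8383]), array([623.6129, 355.09  ])]
```

The picture disagrees with the reported TCP. The open fingertips appear about 45 mm behind it along the tool axis, where 13 mm was expected. I'll back off and close the gripper to see where the tips really are.

```bash
python3 -m jog '[[0,0,0,-3,0,0,0],[0,0,0,-3,0,0,0],[0,0,0,0,0,0,0],[0,0,0,0,0,0,0],[0,0,0,0,0,0,0],[0,0,0,0,0,0,0],[0,0,0,0,0,0,0],[0,0,0,0,0,0,0]]'; python3 -c "
from h import *
st()
snap('scene','scene4.png');s=ctrl.get_state();p=s['ee_pos'];R=s['orientation']
im=cv2.imread('pics/scene4.png')
for z in (0,-.02,-.04,-.06,-.08,-.1):
    q=proj('scene',p+R@[0,0,z]);cv2.circle(im,tuple(int(round(v)) for v in q),1,(0,0,255),-1)
cv2.imwrite('pics/z4.png',cv2.resize(im[200:370,90:300],None,fx=3,fy=3,interpolation=0))"
```

```text
t: 3.1
ee_pos: [0.4721, -0.2278, 0.0925]
orientation: [[-0.102, 0.965, 0.242], [0.409, 0.262, -0.874], [-0.907, 0.01, -0.422]]
force: [-0.1, 0.4, -0.3]
width: 0.0
t 3.1 p [ 0.4721 -0.2278  0.0925] F [-0.1229  0.3862 -0.3264] w 0.00034087004442711033
q [ 0.0375  0.7292 -0.3515  2.2995  1.5783  1.3633 -1.4246]
[[-0.1024  0.9649  0.2419]
 [ 0.4094  0.2625 -0.8738]
 [-0.9066  0.0096 -0.4219]]
```

View pics/z4.png

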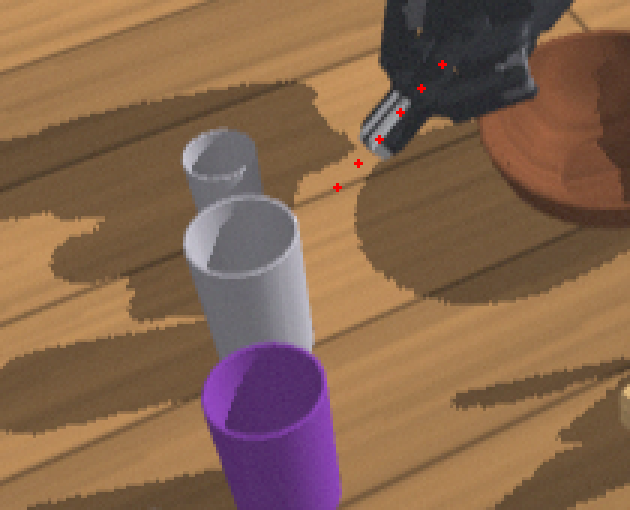

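With the gripper shut, the tips show about 31 mm behind the reported TCP along the tool axis, and on the line sideways. The tool-down start picture agrees. From here I'll treat the true tip as ee_pos − 31 mm·z.

```bash
python3 -m jog '[[1,0,0,0,0,0,0],[1,0,0,0,0,0,0],[1,0,0,0,0,0,0],[1,0,0,0,0,0,0],[1,0,0,0,0,0,0],[1,0,0,0,0,0,0]]'; python3 -c "
from h import *
st()
plan([.4987,-.338,.036],Raz(-75,25),1,nmin=5)"
```

```text
t: 3.75
ee_pos: [0.4724, -0.2273, 0.0926]
orientation: [[-0.102, 0.965, 0.243], [0.41, 0.263, -0.873], [-0.907, 0.01, -0.422]]
force: [-0.5, 0.4, -0.4]
width: 0.99
t 3.75 p [ 0.4724 -0.2273  0.0926] F [-0.5052  0.4307 -0.3638] w 0.9896651846744805
q [ 0.0369  0.7288 -0.3519  2.2995  1.5783  1.3633 -1.4247]
[[-0.1023  0.9647  0.2428]
 [ 0.4095  0.2633 -0.8735]
 [-0.9066  0.0101 -0.422 ]]
dist 0.1270636017610765 ang 0.6394483867311085 n 5
[1, 0.07, -0.09, 2.54, 0.1, 0.0, -0.1]
[1, 0.07, -0.08, 2.54, 0.1, 0.0, -0.1]
[1, 0.07, -0.08, 2.54, 0.1, 0.0, -0.1]
[1, 0.07, -0.07, 2.54, 0.1, 0.0, -0.1]
[1, 0.07, -0.07, 2.54, 0.1, 0.0, -0.1]
```

```bash
python3 -m jog '[[1,0.1,-0.1,2.5,0.1,0,-0.1],[1,0.1,-0.1,2.5,0.1,0,-0.1],[1,0.1,-0.1,2.5,0.1,0,-0.1]]'; python3 -c "
from h import *
st()
snap('scene','scene5.png')
im=cv2.imread('pics/scene5.png')
cv2.imwrite('pics/z5.png',cv2.resize(im[200:370,90:300],None,fx=3,fy=3,interpolation=2))
plan([.4987,-.338,.036],Raz(-75,25),1,nmin=3)"
```

```text
t: 4.05
ee_pos: [0.4877, -0.293, 0.0579]
orientation: [[-0.107, 0.965, 0.239], [0.408, 0.262, -0.875], [-0.907, 0.003, -0.422]]
force: [0.1, 0.1, 0.5]
width: 0.997
t 4.05 p [ 0.4877 -0.293   0.0579] F [0.1167 0.0583 0.4632] w 0.9972897058263096
q [ 0.1281  0.8049 -0.2615  2.2668  1.7452  1.3025 -1.4455]
[[-0.1074  0.9652  0.2385]
 [ 0.4082  0.2616 -0.8746]
 [-0.9066  0.0034 -0.4221]]
dist 0.047763861061999806 ang 0.23066118175506553 n 3
[1, 0.04, 0.05, 1.59, -0.0, 0.1, -0.0]
[1, 0.04, 0.05, 1.59, -0.0, 0.1, -0.0]
[1, 0.04, 0.04, 1.59, -0.0, 0.1, -0.0]
```

View pics/z5.png

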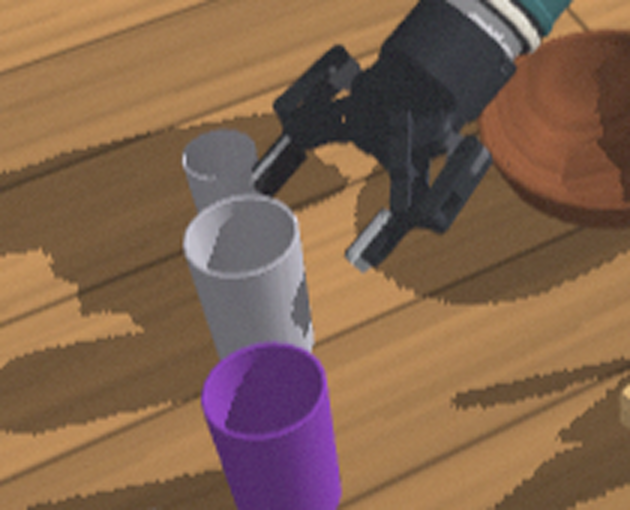

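```bash
python3 -m jog '[[1,0,0,1.6,0,0.1,0],[1,0,0,1.6,0,0.1,0]]'; python3 -m jog '[[1,0,0,1.6,0,0.1,0],[1,0,0,0,0,0,0]]';  python3 -c "
from h import *
st()
snap('scene','scene6.png')
im=cv2.imread('pics/scene6.png')
cv2.imwrite('pics/z6.png',cv2.resize(im[200:370,90:300],None,fx=3,fy=3,interpolation=2))"
```

```text
t: 4.3
ee_pos: [0.495, -0.3207, 0.0444]
orientation: [[-0.108, 0.965, 0.238], [0.411, 0.261, -0.873], [-0.905, 0.003, -0.425]]
force: [0.2, 0.9, -0.2]
width: 1.0
t: 4.5
ee_pos: [0.4978, -0.3362, 0.0377]
orientation: [[-0.108, 0.966, 0.234], [0.412, 0.258, -0.874], [-0.905, 0.002, -0.426]]
force: [-0.2, -1.1, -0.2]
width: 0.999
t 4.5 p [ 0.4978 -0.3362  0.0377] F [-0.1961 -1.1399 -0.2041] w 0.9991460125676791
q [ 0.1892  0.8469 -0.2094  2.2305  1.8419  1.2593 -1.448 ]
[[-0.1078  0.9662  0.2344]
 [ 0.412   0.2579 -0.8739]
 [-0.9048  0.0024 -0.4258]]
```

View pics/z6.png

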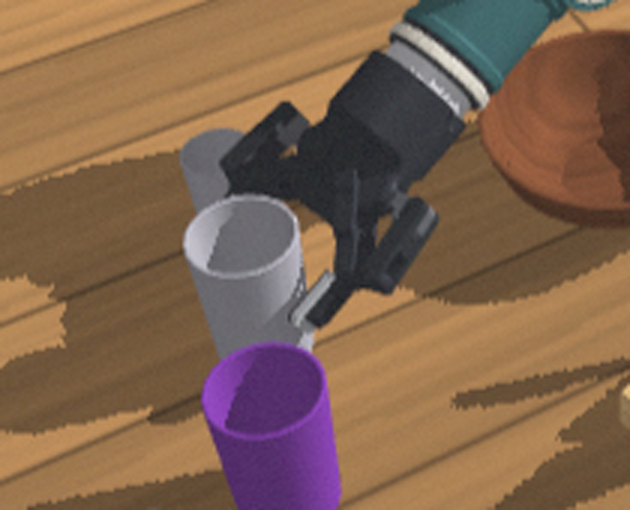

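The right fingertip is now level with the cup's middle. I'll go 1 cm deeper and close.

```bash
python3 -m jog '[[1,0,0,0.9,0,0,0],[1,0,0,0,0,0,0],[0,0,0,0,0,0,0],[0,0,0,0,0,0,0],[0,0,0,0,0,0,0],[0,0,0,0,0,0,0],[0,0,0,0,0,0,0]]' 60;  python3 -c "
from h import *
st()
snap('scene','scene7.png')
im=cv2.imread('pics/scene7.png')
cv2.imwrite('pics/z7.png',cv2.resize(im[200:370,90:300],None,fx=3,fy=3,interpolation=2))"
```

```text
t: 5.25
ee_pos: [0.5004, -0.3422, 0.0346]
orientation: [[-0.109, 0.965, 0.237], [0.412, 0.261, -0.873], [-0.905, 0.003, -0.426]]
force: [-3.8, 2.0, 5.6]
width: 0.745
t 5.25 p [ 0.5004 -0.3422  0.0346] F [-3.7683  1.9836  5.6049] w 0.7450539160916397
q [ 0.1976  0.8538 -0.2021  2.2242  1.8588  1.2534 -1.4489]
[[-0.1085  0.9654  0.237 ]
 [ 0.4118  0.2606 -0.8732]
 [-0.9048  0.0028 -0.4259]]
```

View pics/z7.png

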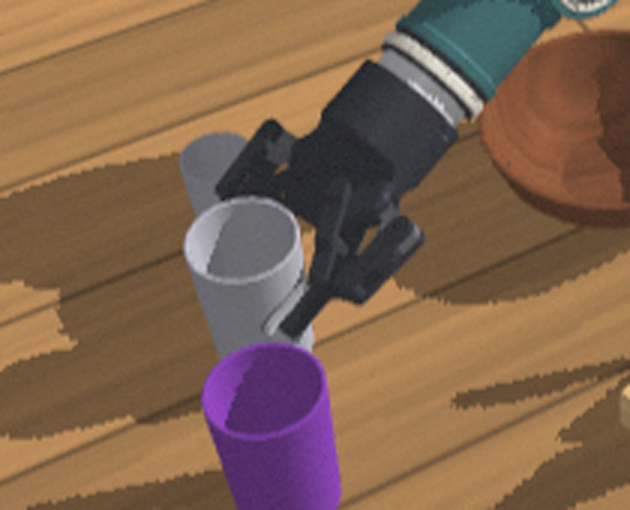

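```bash
python3 -m jog '[[0,-0.9,0,-0.4,0,0,0],[0,-1.8,0,-0.9,0,0,0],[0,-2.7,0,-1.3,0,0,0],[0,-2.7,0,-1.3,0,0,0],[0,-2.7,0,-1.3,0,0,0],[0,-1.8,0,-0.9,0,0,0],[0,-0.9,0,-0.4,0,0,0]]';  python3 -c "
from h import *
st()
snap('scene','scene8.png')
im=cv2.imread('pics/scene8.png')
cv2.imwrite('pics/z8.png',cv2.resize(im[130:350,90:350],None,fx=2.5,fy=2.5,interpolation=2))"
```

```text
t: 6.0
ee_pos: [0.5007, -0.341, 0.186]
orientation: [[-0.106, 0.965, 0.239], [0.413, 0.262, -0.872], [-0.904, 0.006, -0.426]]
force: [0.7, 0.6, -2.7]
width: 0.741
t 6.0 p [ 0.5007 -0.341   0.186 ] F [ 0.7243  0.5908 -2.7468] w 0.7410688293220293
q [ 0.2264  0.4894 -0.2444  2.2617  1.6806  1.1638 -1.12  ]
[[-0.1062  0.9651  0.2393]
 [ 0.4131  0.2618 -0.8723]
 [-0.9045  0.0062 -0.4265]]
```

View pics/z8.png

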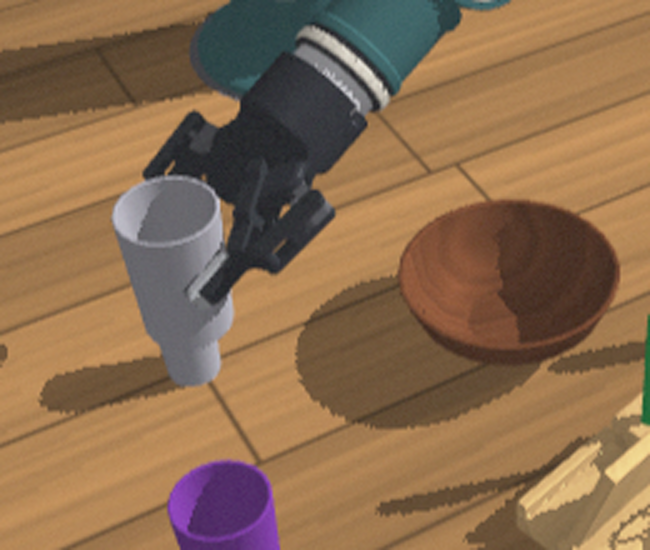

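The cup is held upright, clear of the table, and reads about 2.7 N. Next I work out the pose beside the bowl for the pour.

```bash
cat >> h.py <<'E'
CUPT=None
def cup_t():
    R=np.array([[-0.1085,0.9654,0.237],[0.4118,0.2606,-0.8732],[-0.9048,0.0028,-0.4259]])
    return R.T@(np.array([.487,-.2945,.05])-np.array([0.5004,-0.3422,0.0346])), R.T@[0,0,1]
E
python3 -c "
from h import *
c,a=cup_t();print(c,a)
R=Raz(-65,0);M=np.array([.551,-.035,.17])
print(M-R@c)
plan(M-R@c,R,0,nmin=10)
"
```

```text
[ 0.0072 -0.0005 -0.0514] [-0.9048  0.0028 -0.4259]
[ 0.5731 -0.0814  0.1772]
dist 0.2698879566834323 ang 26.977993095915274 n 10
[0, 1.08, 1.38, -2.05, -1.0, -2.5, -0.3]
[0, 0.99, 1.42, -2.08, -1.0, -2.5, -0.3]
[0, 0.89, 1.45, -2.09, -1.0, -2.5, -0.3]
[0, 0.79, 1.49, -2.1, -1.0, -2.5, -0.3]
[0, 0.69, 1.53, -2.11, -1.0, -2.5, -0.3]
[0, 0.59, 1.57, -2.11, -1.0, -2.5, -0.3]
[0, 0.49, 1.61, -2.11, -1.0, -2.5, -0.3]
[0, 0.39, 1.65, -2.1, -1.0, -2.5, -0.3]
[0, 0.29, 1.68, -2.09, -1.0, -2.5, -0.3]
[0, 0.19, 1.72, -2.07, -1.0, -2.5, -0.3]
```

```bash
python3 -m jog '[[0,0.5,0.7,-1,-0.5,-1.2,-0.1],[0,1.1,1.4,-2,-1,-2.5,-0.3],[0,0.9,1.4,-2.1,-1,-2.5,-0.3],[0,0.8,1.5,-2.1,-1,-2.5,-0.3],[0,0.7,1.5,-2.1,-1,-2.5,-0.3],[0,0.6,1.6,-2.1,-1,-2.5,-0.3],[0,0.5,1.6,-2.1,-1,-2.5,-0.3]]';  python3 -c "
from h import *
st()
c,a=cup_t()
R=Raz(-65,0);M=np.array([.551,-.035,.17])
plan(M-R@c,R,0,nmin=5)"
```

```text
t: 6.75
ee_pos: [0.5478, -0.1722, 0.1773]
orientation: [[-0.056, 0.927, 0.37], [0.146, 0.374, -0.916], [-0.988, 0.003, -0.157]]
force: [0.4, 0.3, -2.4]
width: 0.741
t 6.75 p [ 0.5478 -0.1722  0.1773] F [ 0.4182  0.2868 -2.4047] w 0.7412352340530618
q [-0.1406  0.7592 -0.3086  2.1915  1.5976  1.6196 -1.3556]
[[-0.0555  0.9275  0.3698]
 [ 0.1465  0.3739 -0.9158]
 [-0.9877  0.0033 -0.1566]]
dist 0.09433479022988629 ang 9.50595146445355 n 5
[0, 0.24, 1.15, -1.48, -0.6, -1.8, -0.1]
[0, 0.19, 1.17, -1.47, -0.6, -1.8, -0.1]
[0, 0.15, 1.18, -1.46, -0.6, -1.8, -0.1]
[0, 0.1, 1.2, -1.46, -0.6, -1.8, -0.1]
[0, 0.05, 1.21, -1.44, -0.6, -1.8, -0.1]
```

```bash
python3 -m jog '[[0,0.2,1.2,-1.5,-0.6,-1.8,-0.1],[0,0.2,1.2,-1.5,-0.6,-1.8,-0.1],[0,0.1,1.2,-1.5,-0.6,-1.8,-0.1],[0,0.1,1.2,-1.4,-0.6,-1.8,-0.1],[0,0,1.2,-1.4,-0.6,-1.8,-0.1],[0,0,0,0,0,0,0]]';  python3 -c "
from h import *
st()
c,a=cup_t()
snap('scene','scene9.png');snap('top','top9.png')
im=cv2.hconcat([cv2.imread('pics/scene9.png')[100:340,160:420],cv2.imread('pics/top9.png')[130:370,200:460]])
cv2.imwrite('pics/z9.png',cv2.resize(im,None,fx=1.5,fy=1.5,interpolation=2))"
```

```text
t: 7.35
ee_pos: [0.5749, -0.0797, 0.1775]
orientation: [[-0.002, 0.905, 0.425], [0.002, 0.425, -0.905], [-1.0, -0.001, -0.003]]
force: [-0.5, 0.8, -1.8]
width: 0.743
t 7.35 p [ 0.5749 -0.0797  0.1775] F [-0.4537  0.7739 -1.83  ] w 0.742513677489096
q [-0.3381  0.8931 -0.2704  2.0701  1.5406  1.7874 -1.3837]
[[-0.0023  0.9051  0.4253]
 [ 0.0018  0.4253 -0.9051]
 [-1.     -0.0013 -0.0026]]
```

View pics/z9.png

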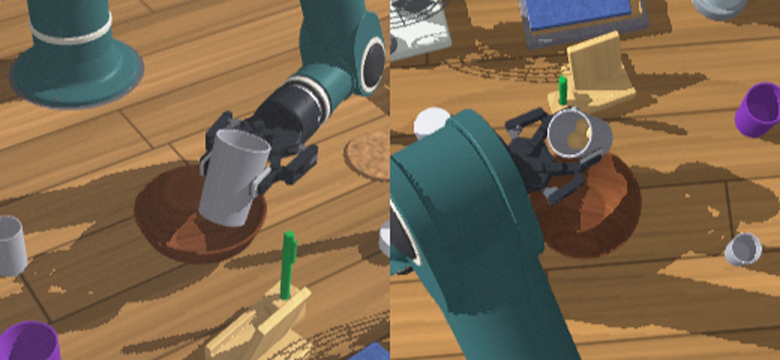

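Both pictures show the cup tilted slightly back over the bowl's far side, with the balls visible inside. I'll check the rim position and start rolling.

```bash
python3 -c "
from h import *
s=ctrl.get_state();c,a=cup_t();m=s['ee_pos']+s['orientation']@(c+.05*a);print(m,proj('scene',m),proj('top',m),'seen ~ (321,197) (320,218.7)')"
python3 -m jog '[[0,0,0,0,0,0,4],[0,0,0,0,0,0,7],[0,0,0,0,0,0,7],[0,0,0,0,0,0,7],[0,0,0,0,0,0,7],[0,0,0,0,0,0,7],[0,0,0,0,0,0,6],[0,0,0,0,0,0,4]]';  python3 -c "
from h import *
st()
c,a=cup_t();s=ctrl.get_state();print('axis',s['orientation']@a, s['ee_pos']+s['orientation']@(c+.05*a))
snap('scene','scene10.png')
im=cv2.imread('pics/scene10.png')[100:340,160:420]
cv2.imwrite('pics/z10.png',cv2.resize(im,None,fx=2,fy=2,interpolation=2))"
```

```text
[ 0.543  -0.0168  0.2171] [320.1982 191.9553] [320.8612 220.0541] seen ~ (321,197) (320,218.7)
t: 8.25
ee_pos: [0.5736, -0.0843, 0.1802]
orientation: [[0.687, 0.593, 0.419], [0.317, 0.273, -0.908], [-0.653, 0.757, -0.0]]
force: [0.1, 0.4, -1.3]
width: 0.745
t 8.25 p [ 0.5736 -0.0843  0.1802] F [ 0.116   0.3602 -1.2759] w 0.7451744877350384
q [-0.3283  0.8889 -0.2733  2.0732  1.5417  1.7911 -2.2422]
[[ 0.6872  0.5934  0.419 ]
 [ 0.3174  0.2735 -0.908 ]
 [-0.6534  0.757  -0.0004]]
axis [-0.7986  0.1003  0.5935] [ 0.5168 -0.0305  0.2049]
```

View pics/z10.png

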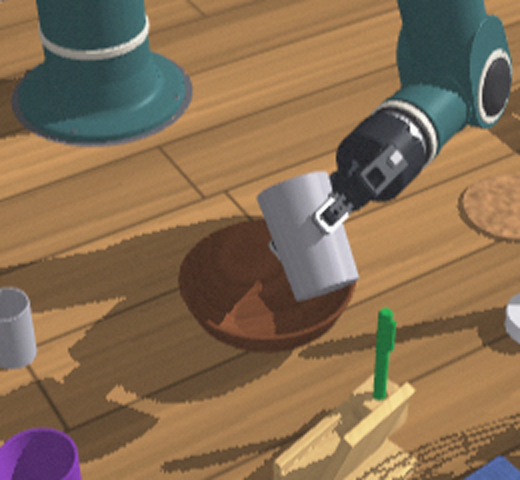

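Rolling this way drives joint 7 toward its −2.92 limit, with only about 38° left. The balls are still in, so I'll roll back, shift to the bowl's robot side and pour the other way.

```bash
python3 -c "
from h import *
c,a=cup_t()
R=Raz(-65,15);M=np.array([.449,-.088,.175])
print(M-R@c)
plan(M-R@c,R,0,nmin=8)"
```

```text
[ 0.4712 -0.1345  0.1686]
dist 0.11468092895542752 ang 51.428351027783016 n 8
[0, -0.99, -1.04, 0.03, 0.8, 1.8, -6.1]
[0, -0.87, -1.14, 0.02, 0.8, 1.8, -6.1]
[0, -0.74, -1.23, 0.01, 0.8, 1.8, -6.1]
[0, -0.61, -1.3, 0.01, 0.8, 1.8, -6.1]
[0, -0.47, -1.36, 0.01, 0.8, 1.8, -6.1]
[0, -0.32, -1.4, 0.01, 0.8, 1.8, -6.1]
[0, -0.17, -1.42, 0.03, 0.8, 1.8, -6.1]
[0, -0.02, -1.43, 0.04, 0.8, 1.8, -6.1]
```

```bash
python3 -m jog '[[0,-1,-1,0,0.8,1.8,-6.1],[0,-0.9,-1.1,0,0.8,1.8,-6.1],[0,-0.7,-1.2,0,0.8,1.8,-6.1],[0,-0.6,-1.3,0,0.8,1.8,-6.1],[0,-0.5,-1.4,0,0.8,1.8,-6.1],[0,-0.3,-1.4,0,0.8,1.8,-6.1],[0,-0.2,-1.4,0,0.8,1.8,-6.1],[0,0,-1.4,0,0.8,1.8,-6.1]]';  python3 -c "
from h import *
st()
c,a=cup_t();s=ctrl.get_state()
print('axis',s['orientation']@a,s['ee_pos']+s['orientation']@c)"
```

```text
t: 9.1
ee_pos: [0.4705, -0.1327, 0.17]
orientation: [[-0.118, 0.906, 0.406], [0.237, 0.423, -0.875], [-0.964, -0.007, -0.265]]
force: [0.6, -0.5, -2.3]
width: 0.744
t 9.1 p [ 0.4705 -0.1327  0.17  ] F [ 0.6118 -0.5002 -2.2801] w 0.7443587649136169
q [-0.2115  0.6654 -0.3973  2.3577  1.4754  1.5577 -1.4297]
[[-0.1181  0.9062  0.4061]
 [ 0.2372  0.4229 -0.8746]
 [-0.9643 -0.0069 -0.2649]]
axis [-0.0636  0.1591  0.9852] [ 0.4484 -0.0863  0.1767]
```

```bash
python3 -m jog '[[0,0,0,0,0,0,-4],[0,0,0,0,0,0,-8],[0,0,0,0,0,0,-8],[0,0,0,0,0,0,-8],[0,0,0,0,0,0,-8],[0,0,0,0,0,0,-8],[0,0,0,0,0,0,-8],[0,0,0,0,0,0,-6]]';  python3 -c "
from h import *
st()
c,a=cup_t();s=ctrl.get_state();print('axis',s['orientation']@a, s['ee_pos']+s['orientation']@(c+.05*a))
snap('scene','scene11.png');snap('top','top11.png')
im=cv2.hconcat([cv2.imread('pics/scene11.png')[100:340,160:420],cv2.imread('pics/top11.png')[130:370,200:460]])
cv2.imwrite('pics/z11.png',cv2.resize(im,None,fx=1.5,fy=1.5,interpolation=2))"
```

```text
t: 9.9
ee_pos: [0.4712, -0.1324, 0.1699]
orientation: [[-0.831, 0.38, 0.407], [-0.234, 0.424, -0.875], [-0.505, -0.822, -0.264]]
force: [0.6, -0.4, -2.2]
width: 0.749
t 9.9 p [ 0.4712 -0.1324  0.1699] F [ 0.5868 -0.4006 -2.2494] w 0.7490586367677737
q [-0.2099  0.6673 -0.3993  2.3562  1.4766  1.5605 -0.417 ]
[[-0.8308  0.3801  0.4066]
 [-0.2339  0.4244 -0.8747]
 [-0.5051 -0.8218 -0.2637]]
axis [0.5796 0.5854 0.567 ] [ 0.4731 -0.0601  0.2086]
```

View pics/z11.png

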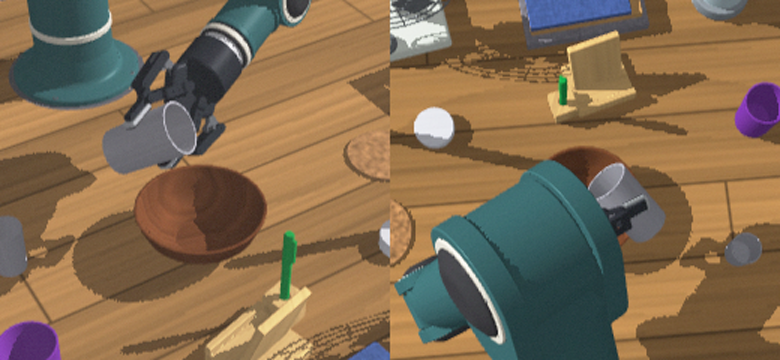

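```bash
python3 -m jog '[[0,1,0.4,0.5,0,0,0],[0,1.1,0.4,0.5,0,0,0],[0,0,0,0,0,0,-3],[0,0,0,0,0,0,-4],[0,0,0,0,0,0,-4],[0,0,0,0,0,0,-4],[0,0,0,0,0,0,-4],[0,0,0,0,0,0,-4]]';  python3 -c "
from h import *
c,a=cup_t();s=ctrl.get_state();print('axis',s['orientation']@a, s['ee_pos']+s['orientation']@(c+.05*a))
snap('scene','scene12.png')
im=cv2.imread('pics/scene12.png')[100:340,160:420]
cv2.imwrite('pics/z12.png',cv2.resize(im,None,fx=2,fy=2,interpolation=2))"
```

```text
t: 10.8
ee_pos: [0.4612, -0.1421, 0.15]
orientation: [[-0.913, 0.03, 0.407], [-0.38, 0.302, -0.874], [-0.149, -0.953, -0.264]]
force: [0.6, 0.3, -2.2]
width: 0.749
axis [0.6525 0.7172 0.2448] [ 0.4664 -0.0642  0.1751]
```

View pics/z12.png

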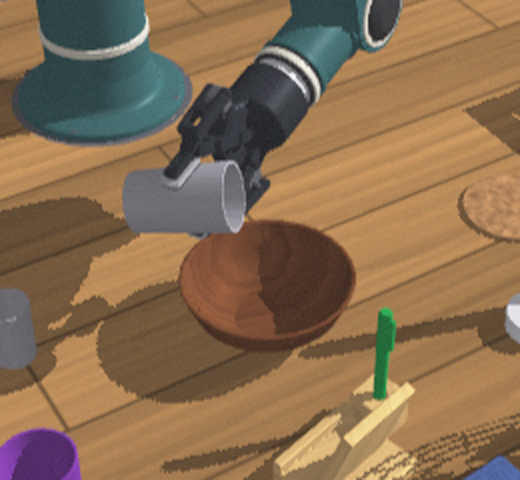

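```bash
python3 -c "
from h import *
print(proj('scene',[.4664,-.0642,.1751]),onz('scene',277.5,198.5,.175),proj('scene',[.4664,-.0642,.065]))"
```

```text
[276.2402 196.3093] [ 0.4732 -0.0654  0.175 ] [278.1282 239.7011]
```

The mouth is over the bowl, just short of its centre, with the balls still in at 76° tilt. I'll continue slowly.

```bash
python3 -m jog '[[0,0,0,0,0,0,-3],[0,0,0,0,0,0,-3],[0,0,0,0,0,0,-3],[0,0,0,0,0,0,-3],[0,0,0,0,0,0,-3],[0,0,0,0,0,0,-3]]';  python3 -c "
from h import *
c,a=cup_t();s=ctrl.get_state();print('axis',s['orientation']@a, s['ee_pos']+s['orientation']@(c+.05*a),s['force'])
snap('scene','scene13.png')
im=cv2.imread('pics/scene13.png')[100:340,160:420]
cv2.imwrite('pics/z13.png',cv2.resize(im,None,fx=2,fy=2,interpolation=2))"
```

```text
t: 11.45
ee_pos: [0.4613, -0.142, 0.15]
orientation: [[-0.878, -0.252, 0.407], [-0.455, 0.17, -0.874], [0.151, -0.953, -0.264]]
force: [-0.9, -0.1, -2.2]
width: 0.741
axis [ 0.62    0.7842 -0.0269] [ 0.4652 -0.0612  0.1637] [-0.8728 -0.1414 -2.1936]
```

View pics/z13.png

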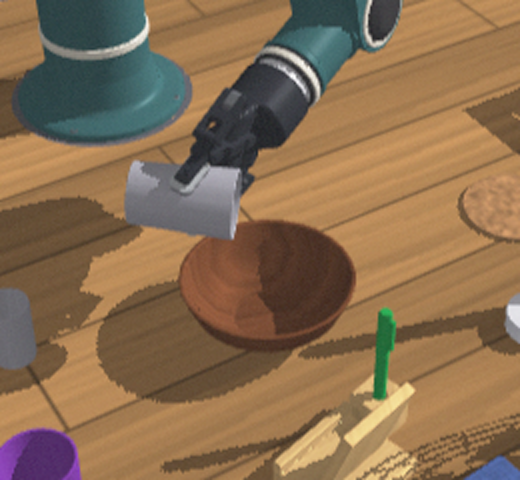

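```bash
python3 -m jog '[[0,0,0,0,0,0,-3],[0,0,0,0,0,0,-3],[0,0,0,0,0,0,-3],[0,0,0,0,0,0,-3],[0,0,0,0,0,0,-3]]';  python3 -c "
from h import *
c,a=cup_t();s=ctrl.get_state();print('axis',s['orientation']@a, s['ee_pos']+s['orientation']@(c+.05*a),s['force'])
snap('scene','scene14.png')
im=cv2.imread('pics/scene14.png')[100:340,160:420]
cv2.imwrite('pics/z14.png',cv2.resize(im,None,fx=2,fy=2,interpolation=2))"
```

```text
t: 12.0
ee_pos: [0.4613, -0.1419, 0.15]
orientation: [[-0.783, -0.47, 0.408], [-0.483, 0.046, -0.874], [0.392, -0.881, -0.263]]
force: [-0.3, -0.1, -1.6]
width: 0.747
axis [ 0.5335  0.8096 -0.245 ] [ 0.4617 -0.06    0.1545] [-0.2554 -0.0843 -1.6201]
```

View pics/z14.png

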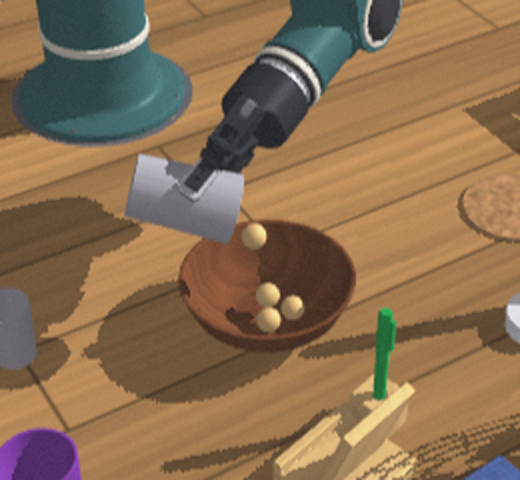

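Four balls are in the bowl area: three near (268,305) in the crop and one at (254,237) near the lip. I'll keep rolling.

```bash
python3 -m jog '[[0,0,0,0,0,0,-3],[0,0,0,0,0,0,-3],[0,0,0,0,0,0,-4],[0,0,0,0,0,0,-5],[0,0,0,0,0,0,-5],[0,0,0,0,0,0,-5],[0,0,0,0,0,0,0],[0,0,0,0,0,0,0]]';  python3 -c "
from h import *
st()
c,a=cup_t();s=ctrl.get_state();print('axis',s['orientation']@a, s['ee_pos']+s['orientation']@(c+.05*a),s['force'])
snap('scene','scene15.png')
im=cv2.imread('pics/scene15.png')[100:340,160:420]
cv2.imwrite('pics/z15.png',cv2.resize(im,None,fx=2,fy=2,interpolation=2))"
```

```text
t: 12.85
ee_pos: [0.4614, -0.1416, 0.15]
orientation: [[-0.513, -0.756, 0.408], [-0.458, -0.161, -0.874], [0.726, -0.635, -0.264]]
force: [0.3, 0.4, -1.8]
width: 0.743
t 12.85 p [ 0.4614 -0.1416  0.15  ] F [ 0.2886  0.3688 -1.8007] w 0.7426077471430782
q [-0.2159  0.716  -0.3793  2.3798  1.5004  1.5547  0.9169]
[[-0.5126 -0.7555  0.4079]
 [-0.4581 -0.1611 -0.8742]
 [ 0.7262 -0.635  -0.2635]]
axis [ 0.288   0.7864 -0.5466] [ 0.4515 -0.0606  0.1417] [ 0.2886  0.3688 -1.8007]
```

View pics/z15.png

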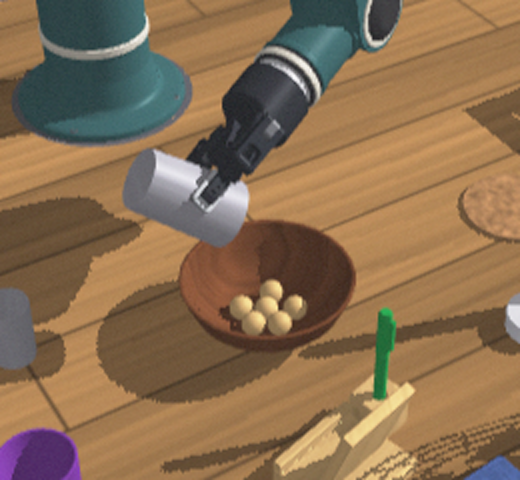

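All six balls are in the bowl. I'll raise, then roll back upright.

```bash
python3 -m jog '[[0,2.2,-1.9,-0.8,0,0,0],[0,2.2,-1.9,-0.8,0,0,4],[0,0,0,0,0,0,8],[0,0,0,0,0,0,8],[0,0,0,0,0,0,8],[0,0,0,0,0,0,8],[0,0,0,0,0,0,8],[0,0,0,0,0,0,8]]';  python3 -c "
from h import *
st()
c,a=cup_t()
print('crate',onz('top',92,237,.1),onz('top',75,237,.1))
R=Raz(-11,25);M=np.array([.467,.304,.15])
print(M-R@c)
plan(M-R@c,R,0,nmin=16)"
```

```text
t: 13.7
ee_pos: [0.4611, -0.1416, 0.2102]
orientation: [[-0.911, -0.057, 0.408], [-0.408, 0.263, -0.874], [-0.057, -0.963, -0.264]]
force: [0.1, 0.5, -1.6]
width: 0.746
t 13.7 p [ 0.4611 -0.1416  0.2102] F [ 0.1411  0.52   -1.5894] w 0.7455349841662823
q [-0.1948  0.5461 -0.409   2.3913  1.4504  1.5387  0.1575]
[[-0.9112 -0.0574  0.4078]
 [-0.4079  0.2635 -0.8742]
 [-0.0573 -0.963  -0.2635]]
crate [0.5788 0.5055 0.1   ] [0.5821 0.5443 0.1   ]
[0.5158 0.295  0.1348]
dist 0.4463809934956467 ang 82.23641470877111 n 16
[0, -1.4, 1.15, -2.12, -2.8, -1.9, 3.9]
[0, -1.38, 1.35, -2.01, -2.8, -1.9, 3.9]
[0, -1.35, 1.54, -1.9, -2.8, -1.9, 3.9]
[0, -1.29, 1.72, -1.78, -2.8, -1.9, 3.9]
[0, -1.23, 1.89, -1.65, -2.8, -1.9, 3.9]
[0, -1.15, 2.05, -1.51, -2.8, -1.9, 3.9]
[0, -1.05, 2.19, -1.37, -2.8, -1.9, 3.9]
[0, -0.94, 2.32, -1.23, -2.8, -1.9, 3.9]
[0, -0.82, 2.44, -1.08, -2.8, -1.9, 3.9]
[0, -0.68, 2.54, -0.93, -2.8, -1.9, 3.9]
[0, -0.53, 2.62, -0.79, -2.8, -1.9, 3.9]
[0, -0.38, 2.69, -0.64, -2.8, -1.9, 3.9]
[0, -0.21, 2.74, -0.5, -2.8, -1.9, 3.9]
[0, -0.04, 2.77, -0.36, -2.8, -1.9, 3.9]
[0, 0.14, 2.78, -0.22, -2.8, -1.9, 3.9]
[0, 0.32, 2.77, -0.09, -2.8, -1.9, 3.9]
```

```bash
python3 -m jog '[[0,-1.4,1.2,-2.1,-2.8,-1.9,3.9],[0,-1.4,1.4,-2,-2.8,-1.9,3.9],[0,-1.4,1.5,-1.9,-2.8,-1.9,3.9],[0,-1.3,1.7,-1.8,-2.8,-1.9,3.9],[0,-1.2,1.9,-1.7,-2.8,-1.9,3.9],[0,-1.2,2.1,-1.5,-2.8,-1.9,3.9],[0,-1.1,2.2,-1.4,-2.8,-1.9,3.9],[0,-0.9,2.3,-1.2,-2.8,-1.9,3.9]]';  python3 -c "
from h import *
st()
c,a=cup_t()
R=Raz(-11,25);M=np.array([.467,.304,.15])
plan(M-R@c,R,0,nmin=7)"
```

```text
t: 14.5
ee_pos: [0.4885, 0.0788, 0.1712]
orientation: [[-0.727, 0.187, 0.661], [-0.315, 0.765, -0.562], [-0.61, -0.617, -0.497]]
force: [1.0, -0.1, -2.1]
width: 0.743
t 14.5 p [0.4885 0.0788 0.1712] F [ 0.988  -0.1239 -2.1348] w 0.7430491830539936
q [-0.3536  0.497  -0.6207  2.3352  1.4382  1.3664 -0.3946]
[[-0.7268  0.1866  0.661 ]
 [-0.3151  0.7645 -0.5623]
 [-0.6103 -0.617  -0.4968]]
dist 0.22090167343385622 ang 40.94660262142541 n 7
[0, -0.94, 2.75, -1.22, -3.2, -2.1, 4.4]
[0, -0.76, 2.88, -1.03, -3.2, -2.1, 4.4]
[0, -0.57, 2.99, -0.84, -3.2, -2.1, 4.4]
[0, -0.36, 3.07, -0.66, -3.2, -2.1, 4.4]
[0, -0.14, 3.12, -0.47, -3.2, -2.1, 4.4]
[0, 0.09, 3.14, -0.3, -3.2, -2.1, 4.4]
[0, 0.32, 3.14, -0.13, -3.2, -2.1, 4.4]
```

```bash
python3 -m jog '[[0,-0.9,2.75,-1.2,-3.2,-2.1,4.4],[0,-0.8,2.9,-1,-3.2,-2.1,4.4],[0,-0.6,3,-0.8,-3.2,-2.1,4.4],[0,-0.4,3.1,-0.7,-3.2,-2.1,4.4],[0,-0.1,3.1,-0.5,-3.2,-2.1,4.4],[0,0.1,3.1,-0.3,-3.2,-2.1,4.4],[0,0.3,3.1,-0.1,-3.2,-2.1,4.4],[0,0,0,0,0,0,0]]';  python3 -c "
from h import *
st()
c,a=cup_t()
s=ctrl.get_state();print('axis',s['orientation']@a,'mid',s['ee_pos']+s['orientation']@c)
snap('scene','scene16.png');snap('top','top16.png')
im=cv2.hconcat([cv2.imread('pics/scene16.png')[60:300,300:560],cv2.imread('pics/top16.png')[170:410,90:350]])
cv2.imwrite('pics/z16.png',cv2.resize(im,None,fx=1.5,fy=1.5,interpolation=2))"
```

```text
t: 15.3
ee_pos: [0.5148, 0.2954, 0.1313]
orientation: [[-0.418, 0.187, 0.889], [0.074, 0.982, -0.172], [-0.905, -0.006, -0.425]]
force: [0.1, -0.3, -1.9]
width: 0.742
t 15.3 p [0.5148 0.2954 0.1313] F [ 0.1449 -0.3158 -1.9119] w 0.7415979791499586
q [-0.5762  0.716  -0.6362  2.2612  1.8149  1.4491 -1.1879]
[[-0.4181  0.1867  0.889 ]
 [ 0.0736  0.9824 -0.1717]
 [-0.9054 -0.0064 -0.4245]]
axis [0.0002 0.0093 1.    ] mid [0.466  0.3043 0.1466]
```

View pics/z16.png

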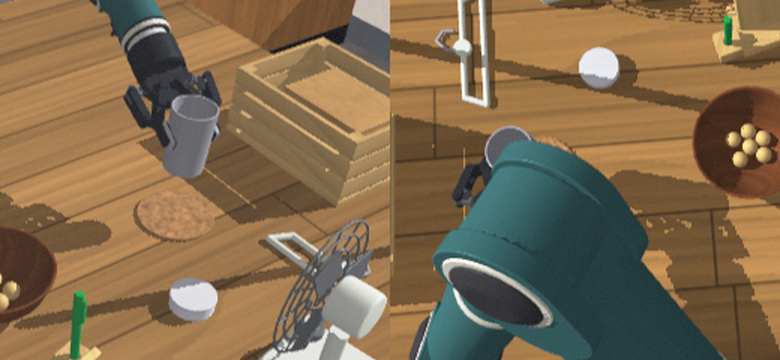

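The bowl holds six balls and the cup hangs upright over the coaster, empty as far as its mouth shows. I'll check the alignment and then lower it.

```bash
python3 -c "
from h import *
print(proj('scene',[.466,.304,.197]),proj('top',[.466,.304,.197]),proj('top',[.466,.304,.19]))
print('obs scene 430,132 ->',onz('scene',429.6,131.8,.197))
im=np.hstack([cv2.imread('pics/scene16.png')[110:220,380:480],cv2.imread('pics/top16.png')[235:345,120:220]])
cv2.imwrite('pics/z16b.png',cv2.resize(im,None,fx=4,fy=4,interpolation=2))"
```

```text
[429.0478 130.7247] [170.4092 270.8705] [171.2754 271.436 ]
obs scene 430,132 -> [0.4698 0.3023 0.197 ]
```

View pics/z16b.png

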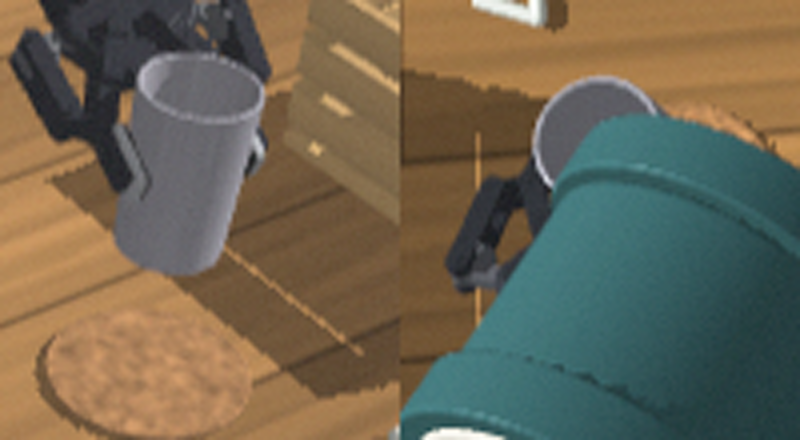

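```bash
python3 -m jog '[[0,1,0,0.5,0,0,0],[0,1.8,0,0.8,0,0,0],[0,1.8,0,0.8,0,0,0],[0,1.8,0,0.8,0,0,0],[0,0.9,0,0.4,0,0,0],[0,0.4,0,0.2,0,0,0],[0,0,0,0,0,0,0]]';  python3 -c "
from h import *
st()
c,a=cup_t()
s=ctrl.get_state();print('axis',s['orientation']@a,'mid',s['ee_pos']+s['orientation']@c)
snap('scene','scene17.png')
im=cv2.imread('pics/scene17.png')[130:240,370:470]
cv2.imwrite('pics/z17.png',cv2.resize(im,None,fx=5,fy=5,interpolation=2))"
```

```text
t: 16.1
ee_pos: [0.5148, 0.2923, 0.0483]
orientation: [[-0.417, 0.189, 0.889], [0.072, 0.982, -0.176], [-0.906, -0.01, -0.423]]
force: [-0.1, 0.2, -1.6]
width: 0.745
t 16.1 p [0.5148 0.2923 0.0483] F [-0.088   0.2284 -1.5567] w 0.7450525325161627
q [-0.6244  0.9147 -0.5598  2.237   1.9165  1.5162 -1.3339]
[[-0.4168  0.1894  0.889 ]
 [ 0.0716  0.9819 -0.1756]
 [-0.9062 -0.0096 -0.4228]]
axis [-0.001   0.0128  0.9999] mid [0.466  0.3014 0.0635]
```

View pics/z17.png

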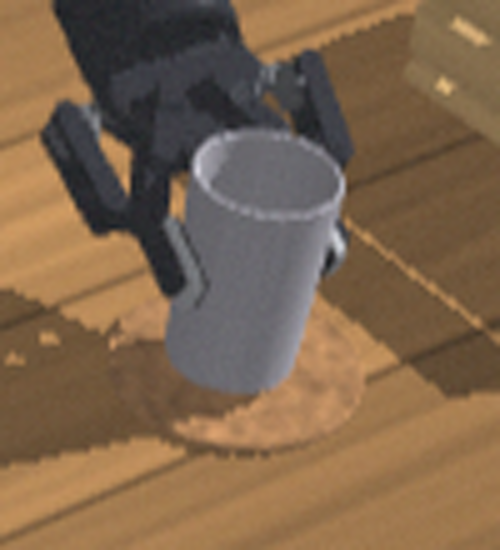

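```bash
python3 -m jog '[[0,0.3,0,0.1,0,0,0],[0,0.3,0,0.1,0,0,0],[0,0,0,0,0,0,0]]'; python3 -m jog '[[0,0.1,0,0,0,0,0],[0,0.1,0,0.1,0,0,0],[0,0,0,0,0,0,0]]'; python3 -m jog '[[0,0.1,0,0.05,0,0,0],[0,0,0,0,0,0,0]]'
```

```text
t: 16.45
ee_pos: [0.514, 0.2928, 0.0423]
orientation: [[-0.417, 0.189, 0.889], [0.072, 0.982, -0.175], [-0.906, -0.009, -0.423]]
force: [0.2, -0.6, -1.6]
width: 0.744
t: 16.75
ee_pos: [0.5141, 0.2929, 0.0401]
orientation: [[-0.416, 0.189, 0.889], [0.072, 0.982, -0.175], [-0.906, -0.009, -0.422]]
force: [-0.4, -0.2, -0.7]
width: 0.748
t: 16.95
ee_pos: [0.5145, 0.2927, 0.0401]
orientation: [[-0.414, 0.189, 0.89], [0.072, 0.982, -0.175], [-0.907, -0.008, -0.42]]
force: [-2.5, -0.7, 4.7]
width: 0.744
```

The cup is touching the coaster: force rises to 4.7 N at z = 0.040, where 0.0396 was expected. I'll release and back straight out.

```bash
python3 -m jog '[[1,0,0,0,0,0,0],[1,0,0,0,0,0,0],[1,0,0,0,0,0,0],[1,0,0,0,0,0,0],[1,0,0,0,0,0,0]]'; python3 -c "
from h import *
snap('scene','scene18.png')
im=cv2.imread('pics/scene18.png')[130:240,370:470]
cv2.imwrite('pics/z18.png',cv2.resize(im,None,fx=5,fy=5,interpolation=2))"
```

```text
t: 17.45
ee_pos: [0.5141, 0.2927, 0.0388]
orientation: [[-0.417, 0.189, 0.889], [0.072, 0.982, -0.175], [-0.906, -0.009, -0.423]]
force: [0.2, -0.5, 0.2]
width: 0.999
```

View pics/z18.png

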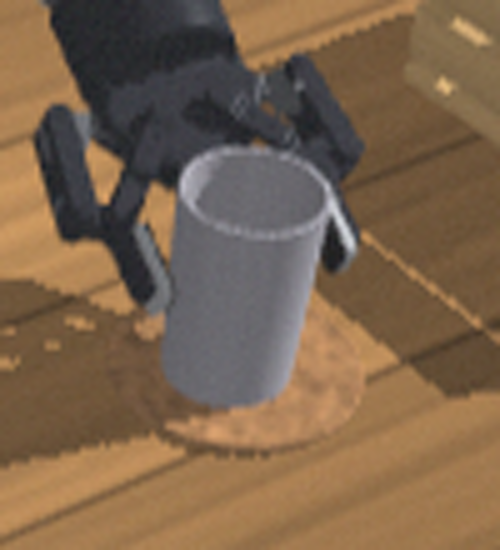

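The cup stands free on the coaster. I'll back out along the tool axis and then go up.

```bash
python3 -m jog '[[1,0,0,-2,0,0,0],[1,0,0,-3,0,0,0],[1,0,0,-4,0,0,0],[1,-2,0,-3.5,0,0,0],[1,-4,0,-2,0,0,0],[1,-4,0,-2,0,0,0],[1,-3,0,-1.5,0,0,0]]'; python3 -c "
from h import *
st()
snap('scene','scene19.png');snap('top','top19.png')
im=np.hstack([cv2.imread('pics/scene19.png')[130:240,370:470],cv2.imread('pics/top19.png')[235:345,120:220]])
cv2.imwrite('pics/z19.png',cv2.resize(im,None,fx=4,fy=4,interpolation=2))"
```

```text
t: 18.2
ee_pos: [0.4076, 0.3154, 0.2352]
orientation: [[-0.416, 0.187, 0.89], [0.072, 0.982, -0.173], [-0.907, -0.008, -0.422]]
force: [0.9, -0.1, 0.5]
width: 0.998
t 18.2 p [0.4076 0.3154 0.2352] F [ 0.8775 -0.0818  0.5451] w 0.9978319951824606
q [-0.6353  0.497  -0.8778  2.2879  1.4851  1.55   -1.0687]
[[-0.4157  0.1872  0.89  ]
 [ 0.0718  0.9823 -0.1731]
 [-0.9067 -0.008  -0.4217]]
```

View pics/z19.png

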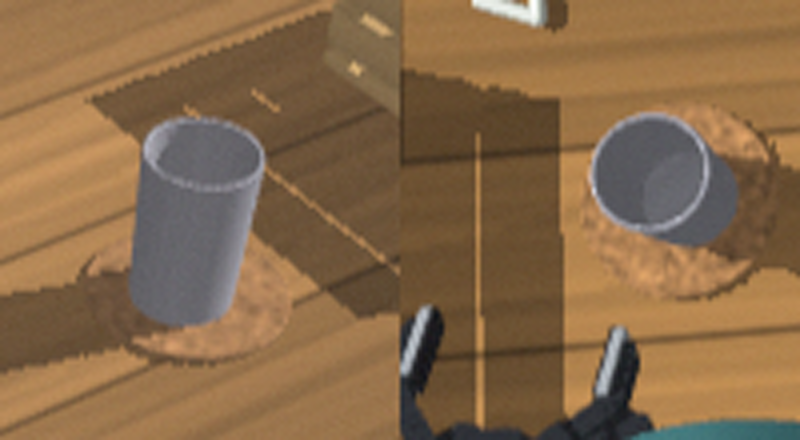

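```bash
python3 -c "
from h import *
print(tri(('scene',420.4,167.9),('top',182.4,277.9)),onz('scene',420.4,167.9,.105),onz('top',182.4,277.9,.105))
R=np.array([[0,1,0],[1,0,0],[0,0,-1.]])
plan([.646,-.014,.25],R,0.6)"
```

```text
(array([0.4649, 0.3   , 0.1033]), np.float64(0.0030968296012527873)) [0.4662 0.2966 0.105 ] [0.4655 0.3009 0.105 ]
dist 0.40713650277130287 ang 99.08590300620867 n 12
[0.6, -1.12, -2.33, 2.2, 3.7, 4.5, 5.8]
[0.6, -1.52, -2.05, 2.23, 3.7, 4.5, 5.8]
[0.6, -1.89, -1.73, 2.22, 3.7, 4.5, 5.8]
[0.6, -2.22, -1.38, 2.16, 3.7, 4.5, 5.8]
[0.6, -2.51, -1.0, 2.05, 3.7, 4.5, 5.8]
[0.6, -2.75, -0.61, 1.9, 3.7, 4.5, 5.8]
[0.6, -2.93, -0.2, 1.7, 3.7, 4.5, 5.8]
[0.6, -3.05, 0.21, 1.46, 3.7, 4.5, 5.8]
[0.6, -3.12, 0.61, 1.19, 3.7, 4.5, 5.8]
[0.6, -3.12, 0.99, 0.9, 3.7, 4.5, 5.8]
[0.6, -3.06, 1.35, 0.58, 3.7, 4.5, 5.8]
[0.6, -2.93, 1.69, 0.24, 3.7, 4.5, 5.8]
```

The cup's rim centre is at (0.466, 0.299) at a height of 0.103, so it is about 5 mm off the coaster centre and empty. Now to the pen.

```bash
python3 -m jog '[[0.6,-1.1,-2.3,2.2,3.7,4.5,5.8],[0.6,-1.5,-2,2.2,3.7,4.5,5.8],[0.6,-1.9,-1.7,2.2,3.7,4.5,5.8],[0.6,-2.2,-1.4,2.2,3.7,4.5,5.8],[0.6,-2.5,-1,2,3.7,4.5,5.8],[0.6,-2.7,-0.6,1.9,3.7,4.5,5.8],[0.6,-2.9,-0.2,1.7,3.7,4.5,5.8]]'; python3 -c "
from h import *
st()
R=np.array([[0,1,0],[1,0,0],[0,0,-1.]])
plan([.646,-.014,.25],R,0.6)"
```

```text
t: 19.0
ee_pos: [0.5467, 0.1231, 0.2402]
orientation: [[-0.406, 0.827, 0.388], [0.8, 0.527, -0.286], [-0.441, 0.194, -0.876]]
force: [0.1, 0.6, -0.6]
width: 0.598
t 19.0 p [0.5467 0.1231 0.2402] F [ 0.1025  0.6496 -0.5525] w 0.597693754637099
q [ 0.1571  0.2683 -0.8219  1.9929  0.8443  0.9862 -0.6048]
[[-0.4065  0.8272  0.3879]
 [ 0.8001  0.5273 -0.2861]
 [-0.4412  0.1941 -0.8762]]
dist 0.16956721048130455 ang 41.26001307678911 n 5
[0.6, -3.09, 0.23, 1.38, 3.6, 4.6, 5.8]
[0.6, -3.14, 0.63, 1.11, 3.6, 4.6, 5.8]
[0.6, -3.13, 1.01, 0.81, 3.6, 4.6, 5.8]
[0.6, -3.06, 1.37, 0.48, 3.6, 4.6, 5.8]
[0.6, -2.93, 1.7, 0.15, 3.6, 4.6, 5.8]
```

```bash
python3 -m jog '[[0.6,-3.1,0.2,1.4,3.6,4.6,5.8],[0.6,-3.1,0.6,1.1,3.6,4.6,5.8],[0.6,-3.1,1,0.8,3.6,4.6,5.8],[0.6,-3.1,1.4,0.5,3.6,4.6,5.8],[0.6,-2.9,1.7,0.1,3.6,4.6,5.8],[0.6,0,0,0,0,0,0]]'; python3 -c "
from h import *
st()
snap('scene','scene20.png');snap('top','top20.png')
im=np.hstack([cv2.imread('pics/scene20.png')[170:330,270:430],cv2.imread('pics/top20.png')[110:270,240:400]])
cv2.imwrite('pics/z20.png',cv2.resize(im,None,fx=2.5,fy=2.5,interpolation=2))
p=ctrl.get_state()['ee_pos']
for d in(0,.031):print(proj('scene',p+[0,0,d]),proj('top',p+[0,0,d]))"
```

```text
t: 19.6
ee_pos: [0.649, -0.0231, 0.2468]
orientation: [[0.009, 1.0, -0.001], [1.0, -0.009, -0.0], [-0.0, -0.001, -1.0]]
force: [-0.1, -0.8, -0.6]
width: 0.601
t 19.6 p [ 0.649  -0.0231  0.2468] F [-0.1193 -0.7894 -0.6224] w 0.6005193378976453
q [ 0.4843  0.5396 -0.7285  1.5166  0.3716  1.2284 -0.3084]
[[ 0.0091  1.     -0.0007]
 [ 1.     -0.0091 -0.    ]
 [-0.0001 -0.0007 -1.    ]]
[355.8575 209.8333] [315.4944 168.6697]
[357.0251 194.8258] [315.4605 163.2936]
```

View pics/z20.png

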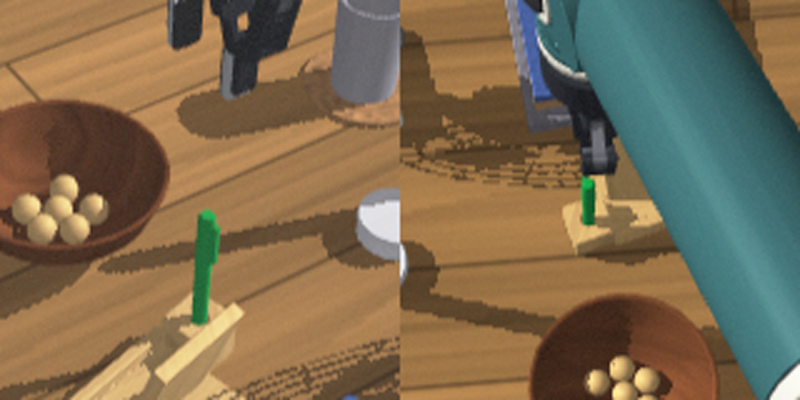

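```bash
python3 -c "
from h import *
s=ctrl.get_state();p=s['ee_pos'];R=s['orientation']
A=cv2.imread('pics/scene20.png');B=cv2.imread('pics/top20.png')
def draw(im,n,x0,y0):
    im=cv2.resize(im[y0:y0+80,x0:x0+80],None,fx=5,fy=5,interpolation=2)
    for y in(-.0255,.0255):
        for x in(-.011,.011):
            q=proj(n,p+R@[x,y,-.037]);cv2.circle(im,(int((q[0]-x0+.5)*5),int((q[1]-y0+.5)*5)),2,(0,0,255),-1)
    return im
cv2.imwrite('pics/z21.png',np.hstack([draw(A,'scene',320,145),draw(B,'top',280,130)]))"
```

```text
(no output)
```

View pics/z21.png

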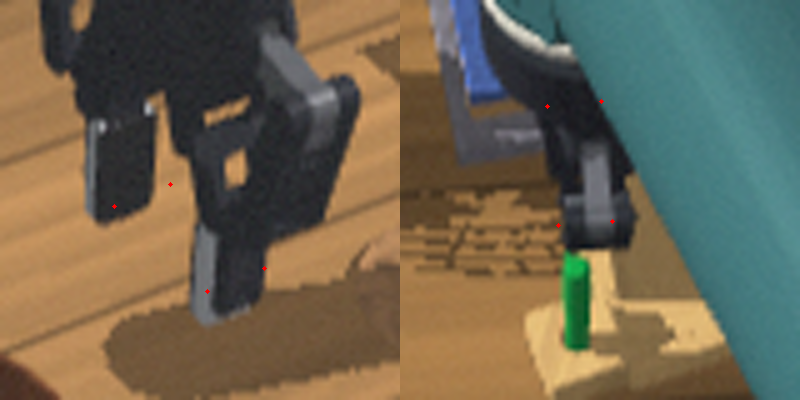

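```bash
python3 -c "
from h import *
z=.2468+.027
# finger tip mids scene
for u,v in(((195+262)/2,312),((95+152)/2,213)):
    print('scene',onz('scene',320+u/5-.4,145+v/5-.4,z))
print('top near finger',onz('top',280+(598-400)/5-.4,130+246/5-.4,z))
print('pen top: top',onz('top',280+(576-400)/5-.4,130+262/5-.4,.148))"
```

```text
scene [ 0.6725 -0.0171  0.2738]
scene [ 0.6135 -0.0166  0.2738]
top near finger [ 0.6139 -0.0192  0.2738]
pen top: top [ 0.6509 -0.013   0.148 ]
```

Measured in both views, the finger midpoint is at (0.643, −0.018) with the tips at 0.274. The reported TCP is off by (−6, +5, +27) mm. I'll shift and descend in two steps.

```bash
python3 -m jog '[[0.6,0.1,0.2,3,0,0,0],[0.6,0.1,0.2,3,0,0,0],[0.6,0.1,0.3,3,0,0,0],[0.6,0,0,1.5,0,0,0],[0.6,0,0,0,0,0,0]]'; python3 -c "
from h import *
st()
snap('scene','scene22.png');snap('top','top22.png')
A=cv2.imread('pics/scene22.png')[200:300,300:400];B=cv2.imread('pics/top22.png')[130:230,265:365]
cv2.imwrite('pics/z22.png',cv2.resize(np.hstack([A,B]),None,fx=4,fy=4,interpolation=2))"
```

```text
t: 20.2
ee_pos: [0.6508, -0.0077, 0.1431]
orientation: [[-0.011, 1.0, -0.002], [1.0, 0.011, 0.001], [0.001, -0.002, -1.0]]
force: [-0.1, -0.1, 0.6]
width: 0.599
t 20.2 p [ 0.6508 -0.0077  0.1431] F [-0.0557 -0.0793  0.592 ] w 0.5993669791059975
q [ 0.4349  0.6397 -0.6875  1.6124  0.4493  1.055  -0.3707]
[[-0.011   0.9999 -0.0016]
 [ 0.9999  0.011   0.0008]
 [ 0.0008 -0.0016 -1.    ]]
```

View pics/z22.png

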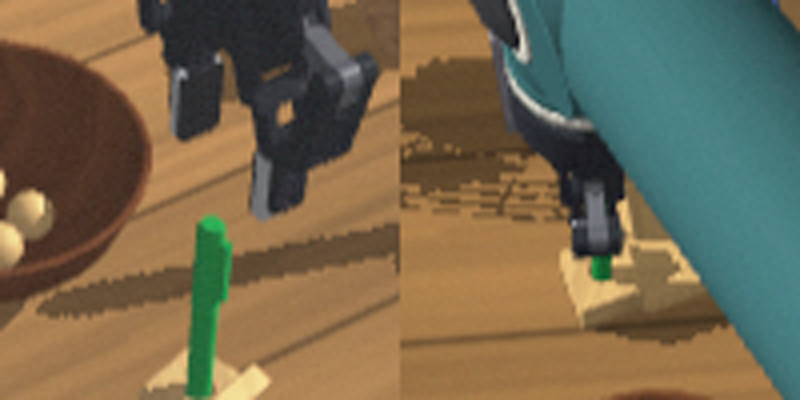

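```bash
python3 -c "
from h import *
st()
z=.1431+.027
for u,v in(((252+303)/2,212),((174+220)/2,134)):
    print('scene',onz('scene',300+u/4-.4,200+v/4-.4,z))
print('top near finger',onz('top',265+(597-400)/4-.4,130+252/4-.4,z))
print('pen top: scene',onz('scene',300+211/4-.4,200+221/4-.4,.148))"
```

```text
t 20.3 p [ 0.6533 -0.0079  0.1464] F [-0.2488  0.1563  1.5191] w 0.5966694433126829
q [ 0.4358  0.6367 -0.6888  1.6087  0.4489  1.0555 -0.3704]
[[-0.01    0.9999  0.0042]
 [ 0.9999  0.01    0.0009]
 [ 0.0009  0.0042 -1.    ]]
scene [ 0.676  -0.0028  0.1701]
scene [ 0.6174 -0.0038  0.1701]
top near finger [ 0.6191 -0.0083  0.1701]
pen top: scene [ 0.6476 -0.0159  0.148 ]
```

Readings jitter by about 3 mm. The pictures put the fingers 5 to 12 mm too far to +y of the pen. I'll shift −8 mm in y, go down a little and look again.

```bash
python3 -m jog '[[0.6,-0.8,0,0,0,0,0],[0.6,0,0,1.2,0,0,0],[0.6,0,0,1.3,0,0,0],[0.6,0,0,0,0,0,0],[0.6,0,0,0,0,0,0]]'; python3 -c "
from h import *
st()
snap('scene','scene23.png');snap('top','top23.png')
A=cv2.imread('pics/scene23.png')[200:300,300:400];B=cv2.imread('pics/top23.png')[130:230,265:365]
cv2.imwrite('pics/z23.png',cv2.resize(np.hstack([A,B]),None,fx=4,fy=4,interpolation=2))"
```

```text
t: 20.8
ee_pos: [0.6529, -0.0168, 0.1198]
orientation: [[-0.009, 1.0, 0.002], [1.0, 0.009, 0.001], [0.001, 0.002, -1.0]]
force: [0.2, 0.7, 0.8]
width: 0.6
t 20.8 p [ 0.6529 -0.0168  0.1198] F [0.1902 0.6793 0.8121] w 0.6002500578628861
q [ 0.4386  0.6654 -0.6725  1.6268  0.4691  1.0142 -0.3731]
[[-0.0087  1.      0.0022]
 [ 1.      0.0087  0.0011]
 [ 0.0011  0.0022 -1.    ]]
```

View pics/z23.png

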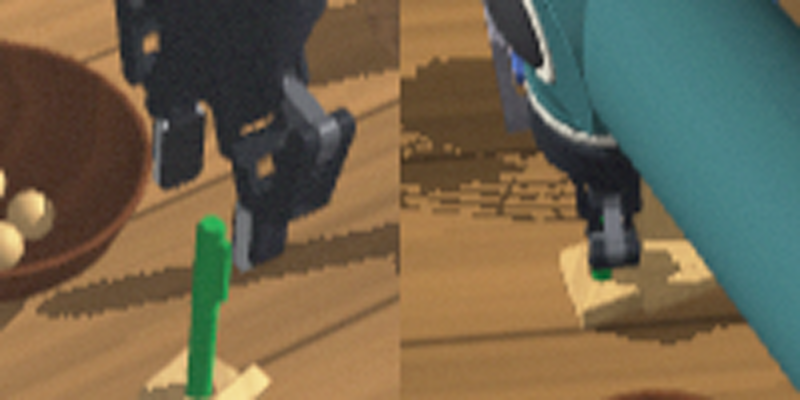

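The pen top now sits between the two fingertips: pen at (211,222), fingertips at (180,187) and (258,267) in the scene crop. I'll go down and close.

```bash
python3 -m jog '[[0.6,0.2,0,1,0,0,0],[0.6,0,0,1.2,0,0,0],[0.6,0,0,1,0,0,0],[0.6,0,0,0,0,0,0]]' 30; python3 -m jog '[[0,0,0,0,0,0,0],[0,0,0,0,0,0,0],[0,0,0,0,0,0,0],[0,0,0,0,0,0,0],[0,0,0,0,0,0,0],[0,0,0,0,0,0,0]]' 30; python3 -c "
from h import *
st()
snap('scene','scene24.png');snap('top','top24.png')
A=cv2.imread('pics/scene24.png')[200:300,300:400];B=cv2.imread('pics/top24.png')[130:230,265:365]
cv2.imwrite('pics/z24.png',cv2.resize(np.hstack([A,B]),None,fx=4,fy=4,interpolation=2))"
```

```text
t: 21.3
ee_pos: [0.6519, -0.0151, 0.086]
orientation: [[-0.009, 1.0, -0.0], [1.0, 0.009, 0.001], [0.001, -0.0, -1.0]]
force: [-0.3, -0.5, -0.6]
width: 0.598
t: 21.9
ee_pos: [0.6531, -0.0148, 0.0889]
orientation: [[-0.009, 1.0, 0.003], [1.0, 0.009, 0.0], [0.0, 0.003, -1.0]]
force: [-3.1, 0.7, 4.5]
width: 0.141
t 21.9 p [ 0.6531 -0.0148  0.0889] F [-3.0999  0.7307  4.5098] w 0.1410697065988853
q [ 0.4223  0.6996 -0.6526  1.6462  0.4958  0.9642 -0.3961]
[[-0.0086  1.      0.0028]
 [ 1.      0.0086  0.0005]
 [ 0.0005  0.0028 -1.    ]]
```

View pics/z24.png

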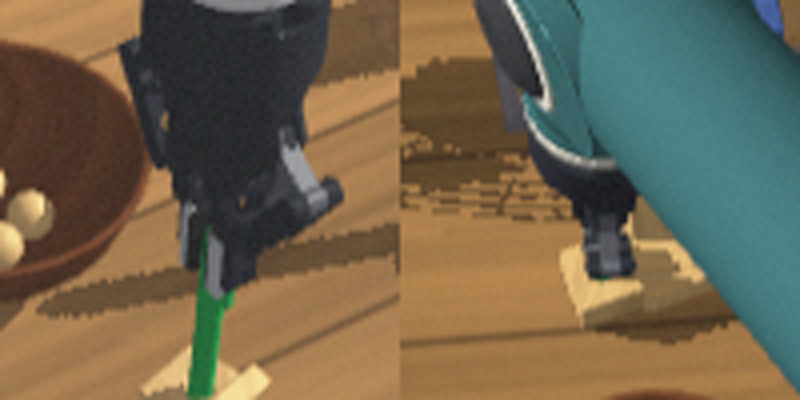

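The pen is gripped: opening 0.141, or 12 mm. I'll lift straight up.

```bash
python3 -m jog '[[0,0,0,-1,0,0,0],[0,0,0,-2,0,0,0],[0,0,0,-2.5,0,0,0],[0,0,0,-3,0,0,0],[0,0,0,-3,0,0,0],[0,0,0,-2.5,0,0,0],[0,0,0,-1,0,0,0],[0,0,0,0,0,0,0]]' 40; python3 -c "
from h import *
st()
snap('scene','scene25.png');snap('top','top25.png')
A=cv2.imread('pics/scene25.png')[150:300,280:430];B=cv2.imread('pics/top25.png')[100:250,240:390]
cv2.imwrite('pics/z25.png',cv2.resize(np.hstack([A,B]),None,fx=2.6,fy=2.6,interpolation=2))"
```

```text
t: 22.8
ee_pos: [0.6542, -0.0149, 0.2403]
orientation: [[-0.008, 1.0, 0.008], [1.0, 0.008, 0.001], [0.001, 0.008, -1.0]]
force: [0.4, 0.2, -1.2]
width: 0.136
t 22.8 p [ 0.6542 -0.0149  0.2403] F [ 0.3541  0.245  -1.218 ] w 0.13599797262499488
q [ 0.4719  0.5502 -0.7311  1.5183  0.3829  1.2121 -0.3101]
[[-0.0083  0.9999  0.0077]
 [ 1.      0.0083  0.0006]
 [ 0.0005  0.0077 -1.    ]]
```

View pics/z25.png

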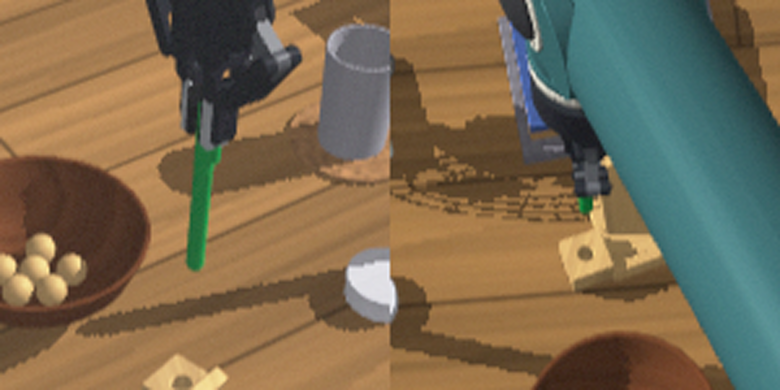

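```bash
python3 -c "
from h import *
s=ctrl.get_state()
b=onz('scene',354.7,252,.158);g=onz('scene',280+205/2.6,150+130/2.6,.27);print('pen bottom',b,'tips',g,'ee',s['ee_pos'])
R=Rn.from_euler('z',33,degrees=True).as_matrix()@np.array([[0,1,0],[1,0,0],[0,0,-1.]])
plan([.474,.295,.26],R,0)"
```

```text
pen bottom [ 0.6521 -0.0148  0.158 ] tips [ 0.6492 -0.0127  0.27  ] ee [ 0.6526 -0.0153  0.2375]
dist 0.35869451746981396 ang 32.51602970016371 n 8
[0, 3.9, -2.2, -0.29, 0.0, 0.0, -4.1]
[0, 4.04, -1.92, -0.28, 0.0, 0.0, -4.1]
[0, 4.17, -1.63, -0.28, 0.0, 0.0, -4.1]
[0, 4.27, -1.33, -0.28, 0.0, 0.0, -4.1]
[0, 4.36, -1.02, -0.28, 0.0, 0.0, -4.1]
[0, 4.42, -0.71, -0.28, 0.0, 0.0, -4.1]
[0, 4.46, -0.39, -0.28, 0.0, 0.0, -4.1]
[0, 4.47, -0.08, -0.28, 0.0, 0.0, -4.1]
```

```bash
python3 -m jog '[[0,2,-1.1,-0.5,0,0,-2],[0,3.9,-2.1,-0.5,0,0,-4.1],[0,4.1,-1.8,-0.4,0,0,-4.1],[0,4.2,-1.5,-0.3,0,0,-4.1],[0,4.3,-1.2,-0.2,0,0,-4.1],[0,4.4,-0.9,0,0,0,-4.1],[0,4.4,-0.6,0,0,0,-4.1],[0,4.4,-0.2,0,0,0,-4.1]]'; python3 -c "
from h import *
R=Rn.from_euler('z',33,degrees=True).as_matrix()@np.array([[0,1,0],[1,0,0],[0,0,-1.]])
st();plan([.467,.298,.26],R,0)"
```

```text
t: 23.7
ee_pos: [0.4814, 0.2755, 0.2562]
orientation: [[-0.522, 0.853, 0.002], [0.853, 0.522, 0.0], [-0.001, 0.002, -1.0]]
force: [-0.6, -0.4, 0.0]
width: 0.136
t 23.7 p [0.4814 0.2755 0.2562] F [-0.5896 -0.3817  0.0229] w 0.13647919525141058
q [ 0.1686  0.4223 -0.966   1.7317  0.3741  1.1838 -0.3509]
[[-0.5221  0.8529  0.002 ]
 [ 0.8529  0.5221  0.0001]
 [-0.0009  0.0018 -1.    ]]
dist 0.027013686327105105 ang 1.5294133170344655 n 1
[0, 2.67, -0.05, -0.38, 0.1, 0.1, -1.5]
```

```bash
python3 -m jog '[[0,1.7,0,0,0,0,-1.5],[0,1,0,0,0,0,0],[0,0,0,0,0,0,0],[0,0,0,0,0,0,0]]'; python3 -c "
from h import *
st()
snap('scene','scene26.png');snap('top','top26.png')
A=cv2.imread('pics/scene26.png')[70:220,350:500];B=cv2.imread('pics/top26.png')[200:350,110:260]
cv2.imwrite('pics/z26.png',cv2.resize(np.hstack([A,B]),None,fx=2.6,fy=2.6,interpolation=2))"
```

```text
t: 24.1
ee_pos: [0.4707, 0.2953, 0.2566]
orientation: [[-0.538, 0.843, 0.003], [0.843, 0.538, -0.0], [-0.002, 0.002, -1.0]]
force: [0.5, -0.5, -0.0]
width: 0.137
t 24.1 p [0.4707 0.2953 0.2566] F [ 0.5224 -0.5029 -0.0048] w 0.13733549218009478
q [ 0.13    0.4257 -0.9715  1.7294  0.3795  1.1861 -0.3768]
[[-0.5381  0.8428  0.0031]
 [ 0.8429  0.5381 -0.0004]
 [-0.002   0.0024 -1.    ]]
```

View pics/z26.png

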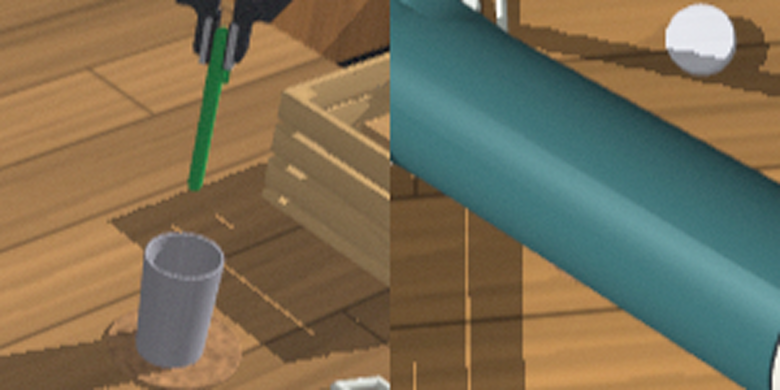

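```bash
python3 -c "
from h import *
print('bottom',onz('scene',424.7,141.6,.176),'cup',onz('scene',420.4,167.9,.105));st()"
```

```text
bottom [0.4696 0.293  0.176 ] cup [0.4662 0.2966 0.105 ]
t 24.2 p [0.4709 0.295  0.2567] F [-0.117   0.6365 -0.3324] w 0.1378725733105063
q [ 0.1309  0.4257 -0.9715  1.7292  0.3792  1.1861 -0.3768]
[[-0.5374  0.8434  0.0032]
 [ 0.8434  0.5374 -0.0001]
 [-0.0018  0.0026 -1.    ]]
```

```bash
python3 -m jog '[[0,0.5,0,0,0,0,0],[0,0,0,2,0,0,0],[0,0,0,2.5,0,0,0],[0,0,0,2,0,0,0],[0,0,0,2,0,0,0],[0,0,0,2,0,0,0],[0,0,0,0,0,0,0]]'; python3 -c "
from h import *
st()
snap('scene','scene27.png')
A=cv2.imread('pics/scene27.png')[100:220,370:490]
cv2.imwrite('pics/z27.png',cv2.resize(A,None,fx=4,fy=4,interpolation=2))"
```

```text
t: 24.9
ee_pos: [0.4663, 0.2994, 0.1497]
orientation: [[-0.539, 0.842, -0.001], [0.842, 0.539, -0.002], [-0.001, -0.002, -1.0]]
force: [0.3, -0.2, -1.0]
width: 0.135
t 24.9 p [0.4663 0.2994 0.1497] F [ 0.3338 -0.1754 -0.9879] w 0.13517651141202533
q [ 0.0495  0.5409 -0.892   1.8413  0.4967  1.0016 -0.4818]
[[-0.5392  0.8422 -0.0008]
 [ 0.8422  0.5392 -0.0017]
 [-0.001  -0.0016 -1.    ]]
```

View pics/z27.png

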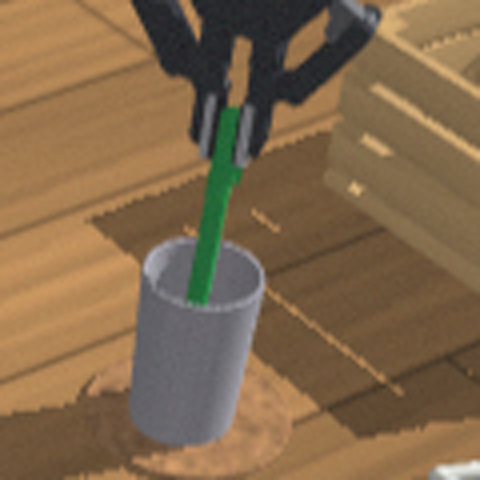

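The pen's lower end is inside the mouth, roughly central. I'll keep lowering.

```bash
python3 -m jog '[[0,0,0,1.5,0,0,0],[0,0,0,1.5,0,0,0],[0,0,0,1.2,0,0,0],[0,0,0,0.6,0,0,0],[0,0,0,0,0,0,0]]'; python3 -c "
from h import *
st()
snap('scene','scene28.png')
A=cv2.imread('pics/scene28.png')[100:220,370:490]
cv2.imwrite('pics/z28.png',cv2.resize(A,None,fx=4,fy=4,interpolation=2))"
```

```text
t: 25.45
ee_pos: [0.467, 0.3008, 0.103]
orientation: [[-0.54, 0.841, 0.002], [0.841, 0.54, -0.0], [-0.001, 0.001, -1.0]]
force: [0.3, -0.9, 0.3]
width: 0.136
t 25.45 p [0.467  0.3008 0.103 ] F [ 0.2943 -0.9464  0.2941] w 0.13614521943435737
q [ 0.0093  0.5986 -0.8444  1.8757  0.5594  0.9204 -0.5308]
[[-0.5404  0.8414  0.0017]
 [ 0.8414  0.5404 -0.0001]
 [-0.001   0.0014 -1.    ]]
```

View pics/z28.png

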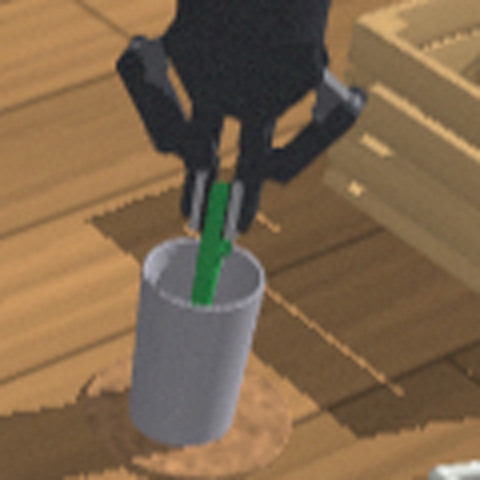

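```bash
python3 -m jog '[[0,0,0,0.4,0,0,0],[0,0,0,0.3,0,0,0],[0,0,0,0,0,0,0]]'; python3 -m jog '[[0,0,0,0.2,0,0,0],[0,0,0,0,0,0,0]]'
```

```text
t: 25.8
ee_pos: [0.4676, 0.3009, 0.0969]
orientation: [[-0.54, 0.842, 0.003], [0.842, 0.54, 0.001], [-0.001, 0.003, -1.0]]
force: [-0.2, 0.3, 0.3]
width: 0.133
t: 26.0
ee_pos: [0.4676, 0.301, 0.095]
orientation: [[-0.54, 0.842, 0.003], [0.842, 0.54, 0.001], [-0.001, 0.003, -1.0]]
force: [-0.5, -0.9, -0.5]
width: 0.136
```

```bash
python3 -m jog '[[0.5,0,0,0,0,0,0],[0.5,0,0,0,0,0,0],[0.5,0,0,0,0,0,0],[0.5,0,0,0,0,0,0],[0.5,0,0,0,0,0,0],[0.5,0,0,0,0,0,0]]'; python3 -c "
from h import *
st()
snap('scene','scene29.png')
A=cv2.imread('pics/scene29.png')[100:220,370:490]
cv2.imwrite('pics/z29.png',cv2.resize(A,None,fx=4,fy=4,interpolation=2))"
```

```text
t: 26.6
ee_pos: [0.4677, 0.3011, 0.0952]
orientation: [[-0.54, 0.842, 0.003], [0.842, 0.54, 0.001], [-0.001, 0.003, -1.0]]
force: [-0.3, 0.3, 1.0]
width: 0.498
t 26.6 p [0.4677 0.3011 0.0952] F [-0.2726  0.252   0.9958] w 0.49776406042653654
q [ 0.0021  0.6085 -0.8354  1.8806  0.5713  0.9057 -0.5402]
[[-0.5401  0.8416  0.0035]
 [ 0.8416  0.5401  0.0008]
 [-0.0012  0.0033 -1.    ]]
```

View pics/z29.png

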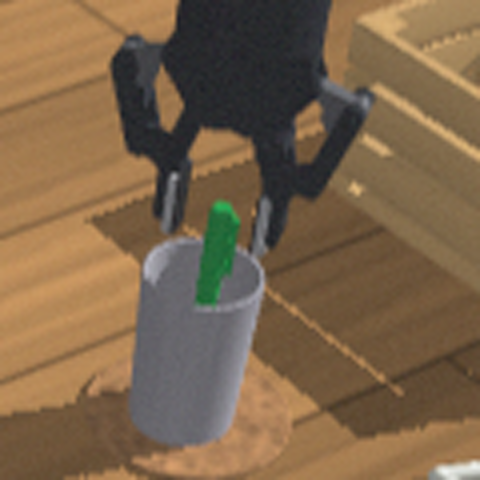

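The pen has dropped onto the cup floor and stands free between the open fingers. I'll open wider and withdraw upward.

```bash
python3 -m jog '[[0.8,0,0,0,0,0,0],[0.8,0,0,-1,0,0,0],[0.8,0,0,-2,0,0,0],[0.8,0,0,-3,0,0,0],[0.8,0,0,-4,0,0,0],[0.8,0,0,-4,0,0,0],[0.8,-2,-2,-2,0,0,0],[0.8,-4,-2,0,0,0,0]]';python3 -m jog '[[0.8,-4.5,0,0,0,0,0],[0.8,-4.5,0,0,0,0,0],[0.8,-4.5,0,0,0,0,0],[0.8,-4,0,0,0,0,0],[0.8,0,0,0,0,0,0],[0.8,0,0,0,0,0,0]]'; python3 -c "
from h import *
st()
snap('scene','scene30.png');snap('top','top30.png')
A=cv2.imread('pics/scene30.png')[100:220,370:490];B=cv2.imread('pics/top30.png')[220:340,130:250]
cv2.imwrite('pics/z30.png',cv2.resize(np.hstack([A,B]),None,fx=3.3,fy=3.3,interpolation=2))"
```

```text
t: 27.45
ee_pos: [0.4654, 0.2329, 0.2593]
orientation: [[-0.546, 0.838, 0.009], [0.838, 0.546, 0.005], [-0.001, 0.01, -1.0]]
force: [1.1, -0.4, -0.5]
width: 0.8
t: 28.05
ee_pos: [0.5605, 0.0809, 0.2556]
orientation: [[-0.538, 0.843, 0.003], [0.843, 0.538, 0.002], [-0.0, 0.003, -1.0]]
force: [-0.6, 0.9, -0.6]
width: 0.797
t 28.05 p [0.5605 0.0809 0.2556] F [-0.6075  0.862  -0.603 ] w 0.7968697052035362
q [ 0.5134  0.4347 -0.9342  1.7078  0.3738  1.1863  0.05  ]
[[-0.5383  0.8428  0.0032]
 [ 0.8428  0.5383  0.0015]
 [-0.0004  0.0035 -1.    ]]
```

View pics/z30.png

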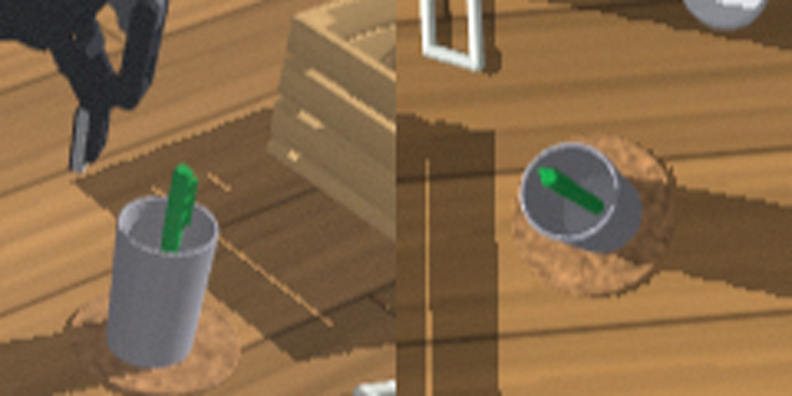

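View pics/top30.png

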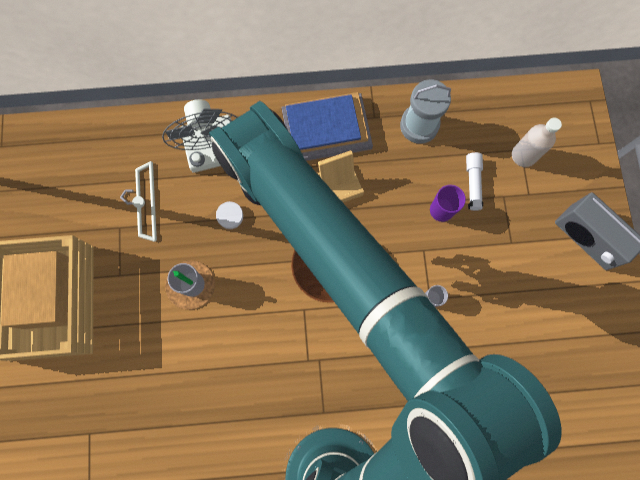

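View pics/scene30.png

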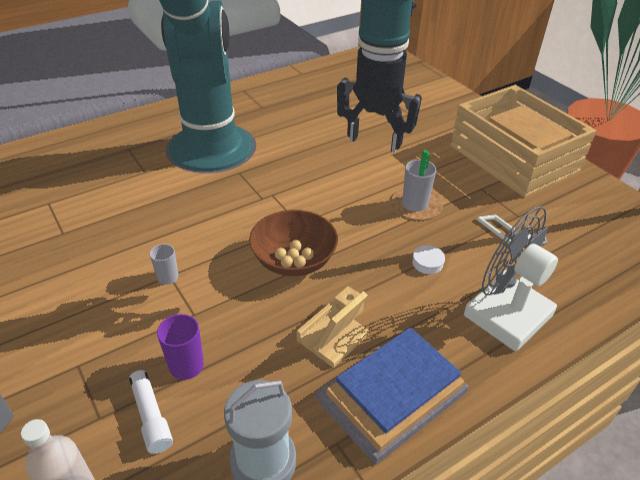

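The cup stands upright on the coaster with the pen in it, cap up: (425,160) in the scene view and (183,277) in the top view. The bowl holds six balls at (294,254). The hanger, torch and tin are where they were, and the gripper is clear of everything.

```bash
python3 -c "
from h import *
b=cv2.imread('pics/scene0.png').astype(int);a=cv2.imread('pics/scene30.png').astype(int)
for n,(x0,y0,x1,y1) in dict(torch=(130,370,175,455),tin=(410,245,448,275)).items(): print(n,np.abs(a-b)[y0:y1,x0:x1].mean())
b=cv2.imread('pics/top0.png').astype(int);a=cv2.imread('pics/top30.png').astype(int)
print('hanger',np.abs(a-b)[158:245,120:160].mean())
ctrl.job_done()"
```

```text
torch 2.8189106753812636
tin 3.048538011695906
hanger 2.917528735632184
the job is handed in; nothing more can be done
```

I handed the job in at about 28 s of robot time. All six balls are in the bowl, the empty cup stands upright on the coaster, and the green pen stands in the cup, cap up.

**Last checks**
- **Balls and bowl:** six balls show in the bowl.
- **Cup:** its interior was seen empty when I set it down. It is about 5 mm off the coaster centre, so the foot is well inside the edge.
- **Pen:** it leans slightly in the cup, and the gripper is clear of everything.
- **Hanger, torch, tin:** their image regions match the first pictures; the mean difference is about 3 grey levels, which I take to be camera noise.

**Problems and disagreements**
- **Reported TCP:** it lay about 27–31 mm beyond where the fingertips appear in the pictures, so I aligned the grasps by the images. My first approach to the cup stopped short because of this.
- **Camera views:** the two views disagreed by up to about 9 mm on some points, so I worked from averages of the two or from what a single view showed.
- **First pour:** I stopped it because joint 7 was nearing its limit. The balls were still in the cup, and I poured from the other side of the bowl instead.
- **Pen placing:** I released the pen about 4 mm above the cup floor, so it dropped that distance.

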